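# Set out the diorama village on its base board

## Robot

A 7-joint arm with a two-finger parallel gripper is mounted at the origin on the work surface. World frame = base frame: x ahead of the robot, y to its left, z up, the work surface at z = 0. Lengths are in m, angles in rad, forces in N, time in s.
With the tool pointing down it reaches from about 0.35 to 0.9 m from the base axis. Payload 19.9 kg.
Tool frame: the origin (TCP) lies midway between the tips of the shut fingers; the grasp point (between the pads) lies manip.hold_point_z behind it (manip.hold_point_z is the distance from the TCP to the grasp point, in m); y points along the fingers, z is the direction in which the jaws open and shut, and the axes are right-handed (so a half turn about y gives the same grasp; the last joint's range is limited). The gripper opens to 94 mm and grips with 3 to 60 N. Pads are 16 mm wide; open, the fingers measure 119 mm over their backs; the gripper's body (75 mm by 177 mm) begins 78 mm behind the grasp point.
Start: joints at [1.171, 0.417, -0.01, 1.614, 0.005, 1.111, -0.053], TCP at [0.219, -0.585, 0.167] pointing down, gripper open.
Joint ranges: [-2.81, 2.81], [-0.39, 2.02], [-1.27, 1.25], [0.06, 2.57], [-1.19, 4.33], [0.19, 2], [-2.82, 2.82]. Speed limits (rad/s): [1.89, 1.89, 2.39, 2.39, 3.01, 3.01, 3.01].

## Interface

Orientations are given as [roll, pitch, yaw] about the fixed x, y, z axes, in that order (R = Rz(yaw) Ry(pitch) Rx(roll)).
In Python, from workcell import manip, viewer gives the robot as it stands. The module is installed in compiled form; this text tells all that it offers.
- The arm moves only by the tool drive_tool, never from a script. Its argument "steps" is a list of rows, each an object of numbers: "x", "y", "z": the shift along the tool's x, y, z in m; "spin": the turn about the tool's y in rad. In form: [{"x": .., "y": .., "z": .., "spin": ..}, ...]. A call has 1 to 20 rows; each row shifts and turns the commanded pose from where the row before left it, along the tool's axes as they then stand; what a row does not reach is not made up. A row lasts 1/10 s, in which the tool goes at most 50 mm and 8.59 degrees, less where a joint would pass 70% of its speed; a pose out of reach is approached as far as the arm can. A call is refused whole if a number of a shift passes 0.05 or a number of a turn 0.15, either way. A call with a gripper value outside its range is refused whole. "gripper" is the opening, from 0 (shut) to 1 (fully open), set as the call begins (left out, the last holds). The fingers move at their own pace and stop on an object; "grip_force" is the grip in N (left out, the last holds). Time passes only in rows, so rows that do not move let the fingers close. It gives the time, the measured TCP pose, the force and the opening at its end, in the units of the state.
- manip.get_state(): the state, without advancing time (a new reading comes with each control period).
- viewer.camera(name): name is "side" or "top"; returns a dict with "frame" (480x640x3 uint8, red, green, blue), "fx", "fy", "cx", "cy" (pixels), "R" (3x3) and "t" (3): a world point X has camera coordinates R X + t. Camera axes: x right, y down, z forward; pixel columns grow to the right and rows downward; lengths in m; the calibration is good to about 2 mm. A picture is of the moment at which its call begins. There is no depth.
- manip.job_done(): hands the job in, once; it reports no verdict.
Trained networks look in the newest picture that a camera, given by its name, has taken for a name from the list of things; names that differ only in an ending like _2 or _b are one class to them, and where a whole thing is asked for, a point or a joint stands for the part that bears it (a point fixed in the world has none). Each returns a list of dicts, best first, with "p" (0 to 1); they miss things now and then, are a little off and sometimes report something else, mostly with a low value. They report only what shows in the picture. A call takes as long as a camera call.
- viewer.spot_in(camera, thing): "extent" ([left, top, width, height] in pixels, round what is visible of it).
The state is a dict: "clock": time; "joints": joint angles; "joint_vel": joint speeds; "joint_efforts": joint torques, N m; "position": TCP position; "tcp_rot": TCP orientation; "wrist_force": force on the tool from outside, world axes, zero at the start; "torque": the same for the moment, N m; "finger_gap": finger opening in m.
Only numpy, scipy, OpenCV 4.12 (cv2) and the standard library are available. Lean on these libraries where they do the work, as an engineer would, in place of code of your own. Each camera call takes 0.05 s, during which the arm holds its last target. There are 200 camera calls.

## Task

Set out the unpainted model village on the plywood base board: stand each of the four buildings on the footprint card whose drawn outline has its shape, lined up with that outline, and cap the square house with the dome so that it covers the round opening in the roof. Set every piece down gently rather than dropping it, and leave the jar of paste standing where it is.

Things in the scene. Friction and masses are not known exactly. Their poses are not given: they have to be found in the camera images.
- corner_house: L-shaped flat-roofed model house of off-white plaster, 48 mm high, about 0.18 kg. Origin: on the underside, at the centre of the long wing. The long wing is 90 (x) by 40 (y) mm, centred on the origin; the short wing, 36 mm wide, runs from the long wing's -x end towards +y (x from -45 to -9, y from 20 to 56 mm). z is up. It can be pinched across the 40 mm of the long wing, at x about +18 mm, clear of the short wing.
- square_house: square model house of off-white plaster, 60 x 60 mm, flat roof 54 mm above its underside with a dark round opening (36 mm, only painted: the roof is solid) in its middle and a 6 x 6 x 4 mm stub at each roof corner; all four sides are alike; about 0.22 kg. Origin: centre of the underside, x and y along the walls, z up. The dome belongs on its roof.
- round_tower: round model tower of off-white plaster, 46 mm diameter, 88 mm high with its battlements (solid wall up to 80 mm), about 0.16 kg. Origin: centre of the underside, z up along its axis; it may be turned any way.
- gate: model town gate of off-white plaster, 90 (x) by 32 (y) mm, 62 mm high plus 5 mm battlements: two pillars 30 mm wide and a lintel across the 30 mm passage between them (lintel from 40 to 62 mm above the underside, 30 mm thick); front and back alike, so a half turn makes no difference; about 0.15 kg. Origin: centre of the underside, x along the 90 mm, z up.
- dome: dome with drum of off-white plaster, 46 mm diameter, 42 mm high (drum with straight sides up to 22 mm, dome above), solid flat underside, about 0.07 kg. Origin: centre of the underside, z up; it may be turned any way. It goes on the roof of the square house, not on a card.
- card_corner: fixed brown card cut to an L, 108 x 94 mm overall, 2 mm thick, on the 12 mm base board, with an L outline drawn 3 mm outside the corner house's footprint. Origin: on its upper face (14 mm above the table), at the centre of the 108 x 94 mm rectangle around it. The house belongs with its x and y axes along the card's (not turned by half) and its origin at x 0, y -18 mm in the card's frame.
- card_square: fixed brown card, 78 x 78 mm, 2 mm thick, with a square outline drawn 3 mm outside the square house's footprint. Origin: centre of its upper face, 14 mm above the table, x and y along the outline; the house's origin belongs there, in any of the four turns that line up with the outline.
- card_round: fixed round brown card, 64 mm in diameter, 2 mm thick, with a round outline 52 mm in diameter for the round tower. Origin: centre of its upper face, 14 mm above the table; the tower's origin belongs there.
- card_gate: fixed brown card, 108 x 50 mm, 2 mm thick, with an oblong outline drawn 3 mm outside the gate's footprint and two cross lines at the sides of the passage. Origin: centre of its upper face, 14 mm above the table, x along the outline's long side; the gate's origin belongs there, its long side along the card's.
- paste_jar: bystander: white jar of modelling paste with a dark blue screw lid, 60 mm in diameter, 62 mm high, standing loose on the table near the buildings. Origin: centre of the underside.

How it is judged:
At the end, for the whole second after the job is handed in: All upright, released, at rest: each building on the card with its outline, within 10 mm and 0.17 rad of its place (corner house the right way round; square house in any quarter turn, gate in any half turn, tower turned anyhow), and the dome on the square house's roof, centred within 9 mm (x of corner_house in the frame of card_corner between -0.01 and 0.01 m and y of corner_house in the frame of card_corner between -0.028 and -0.008 m and y of card_corner in the frame of corner_house between 0.008 and 0.028 m and angle between the x axis of corner_house and the x axis of card_corner, either way round below 0.17 rad and z of corner_house in the frame of card_corner between -0.004 and 0.004 m and angle between each of corner_house, square_house, gate, round_tower, dome's own z axis and vertical below 0.1 rad and linear speed of each of corner_house, square_house, gate, round_tower, dome below 0.02 m/s and angular speed of each of corner_house, square_house, gate, round_tower, dome below 0.1 rad/s and horizontal distance between square_house and card_square below 0.01 m and (angle between the x axis of square_house and the x axis of card_square, either way round below 0.17 rad or angle between the x axis of square_house and the y axis of card_square, either way round below 0.17 rad) and z of square_house in the frame of card_square between -0.004 and 0.004 m and horizontal distance between gate and card_gate below 0.01 m and angle between the x axis of gate and the x axis of card_gate, either way round below 0.17 rad and z of gate in the frame of card_gate between -0.004 and 0.004 m and horizontal distance between round_tower and card_round below 0.01 m and z of round_tower in the frame of card_round between -0.004 and 0.004 m and horizontal distance between dome and square_house below 0.009 m and z of dome in the frame of square_house between 0.05 and 0.058 m); the robot touches nothing.
It fails at once if a piece is dropped or flung down (faster than 0.8 m/s within about 5 cm of its support) ((height (world z) of corner_house below 0.06 m and linear speed of corner_house above 0.8 m/s) or (height (world z) of square_house below 0.06 m and linear speed of square_house above 0.8 m/s) or (height (world z) of gate below 0.06 m and linear speed of gate above 0.8 m/s) or (height (world z) of round_tower below 0.06 m and linear speed of round_tower above 0.8 m/s) or (height (world z) of dome below 0.11 m and linear speed of dome above 0.8 m/s)).
It fails at once if the paste jar is knocked over or shifted by more than 3 cm (distance of paste_jar from where it was at the start of the episode above 0.03 m or angle between paste_jar's own z axis and vertical above 0.3 rad).
It also fails if it takes over 139 s, if anything falls off the work surface, if the arm or the gripper's body presses on something with over 40 N, if the wrist force passes 120 N, or if a joint passes its speed limit or range.

## Working session

There is one attempt and no reset: what is moved stays moved. The work goes in short steps, Python scripts to look and compute and a tool call to move; the robot and the scene stay as the last step left them, time stands still between calls to the robot, and variables do not carry over. Pictures are saved under pics/ and viewed, about 12 in all and at most 16, crops included, and the job is handed in when it is done.

Besides the shell and the picture viewer there is one more tool, called after "Request:" as name(argument=value, ...), one argument or row to a line, values as JSON. drive_tool: Moves the arm, as the interface text tells. Its arguments: {"type":"object","properties":{"steps":{"type":"array","items":{"type":"object","properties":{"x":{"type":"number"},"y":{"type":"number"},"z":{"type":"number"},"spin":{"type":"number"}}}},"gripper":{"type":"number"},"grip_force":{"type":"number"}},"required":["steps"]}

```bash
mkdir -p pics
python3 - <<'E'
from workcell import manip, viewer
import cv2,numpy as np
s=manip.get_state(); print({k:np.round(v,3).tolist() for k,v in s.items()}, manip.hold_point_z)
for n in("top","side"):
    c=viewer.camera(n); cv2.imwrite(f"pics/{n}0.png",c["frame"][:,:,::-1])
    print(n,c["fx"],c["fy"],c["cx"],c["cy"],np.round(c["R"],4).tolist(),np.round(c["t"],4).tolist(), "pos",-np.array(c["R"]).T@c["t"])
    for t in "corner_house square_house round_tower gate dome card_corner card_square card_round card_gate paste_jar".split():
        print(t,[(np.round(d["extent"]).tolist(),round(d["p"],2)) for d in viewer.spot_in(n,t)[:2]])
E
```

```text
{'clock': 0.0, 'joints': [1.171, 0.418, -0.01, 1.614, 0.005, 1.111, -0.053], 'joint_vel': [-0.0, -0.001, -0.002, 0.001, 0.0, -0.001, 0.0], 'joint_efforts': [-0.0, -85.125, 0.638, -42.597, -0.049, 0.019, 0.0], 'position': [0.219, -0.585, 0.166], 'tcp_rot': [-1.572, -0.0, -2.784], 'wrist_force': [0.208, 0.43, 0.006], 'torque': [-0.043, -0.05, -0.033], 'finger_gap': 0.094} 0.0188
top 446.2487715106625 446.2487715106625 318.9152680058902 239.85078557914437 [[-0.0254, -0.9997, -0.0071], [-0.9967, 0.0259, -0.0767], [0.0769, 0.0051, -0.997]] [-0.0679, 0.5683, 0.7884] pos [ 0.50410193 -0.08660064  0.82919373]
corner_house [([410.0, 292.0, 63.0, 56.0], 0.74), ([330.0, 198.0, 26.0, 31.0], 0.63)]
square_house [([333.0, 294.0, 39.0, 42.0], 0.91)]
round_tower [([329.0, 198.0, 27.0, 28.0], 0.68)]
gate [([502.0, 246.0, 40.0, 55.0], 0.75), ([332.0, 294.0, 41.0, 38.0], 0.25)]
dome [([425.0, 218.0, 28.0, 23.0], 0.75), ([98.0, 188.0, 67.0, 65.0], 0.26)]
card_corner [([103.0, 190.0, 64.0, 62.0], 0.62)]
card_square [([110.0, 278.0, 49.0, 48.0], 0.66)]
card_round [([209.0, 282.0, 36.0, 37.0], 0.81)]
card_
[... 197 characters left out ...]
986757 [[-0.9973, -0.073, 0.0048], [-0.0414, 0.5089, -0.8598], [0.0603, -0.8577, -0.5106]] [0.5764, 0.1021, 0.9984] pos [0.51882708 0.84649889 0.59476641]
corner_house []
square_house [([369.0, 213.0, 27.0, 36.0], 0.65)]
round_tower [([292.0, 205.0, 22.0, 46.0], 0.66)]
gate [([338.0, 164.0, 36.0, 25.0], 0.98), ([364.0, 185.0, 41.0, 30.0], 0.3)]
dome [([314.0, 194.0, 16.0, 18.0], 0.79)]
card_corner [([246.0, 333.0, 75.0, 60.0], 0.97), ([340.0, 162.0, 33.0, 29.0], 0.68)]
card_square [([348.0, 343.0, 56.0, 44.0], 0.89)]
card_round [([352.0, 287.0, 37.0, 18.0], 0.87)]
card_gate [([259.0, 286.0, 62.0, 24.0], 0.69)]
paste_jar [([262.0, 193.0, 24.0, 37.0], 0.91), ([313.0, 192.0, 21.0, 21.0], 0.63)]
```

Run:
```python
import cv2
a=cv2.imread("pics/top0.png")[120:380,300:560]; b=cv2.imread("pics/top0.png")[160:350,80:270]
cv2.imwrite("pics/a.png",cv2.resize(a,(600,600),interpolation=2)); cv2.imwrite("pics/b.png",cv2.resize(b,(600,600),interpolation=2))
```

```text
(no output)
```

View pics/top0.png

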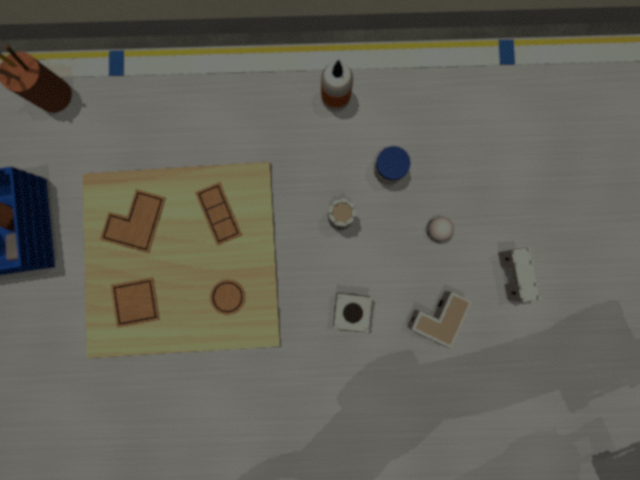

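View pics/a.png

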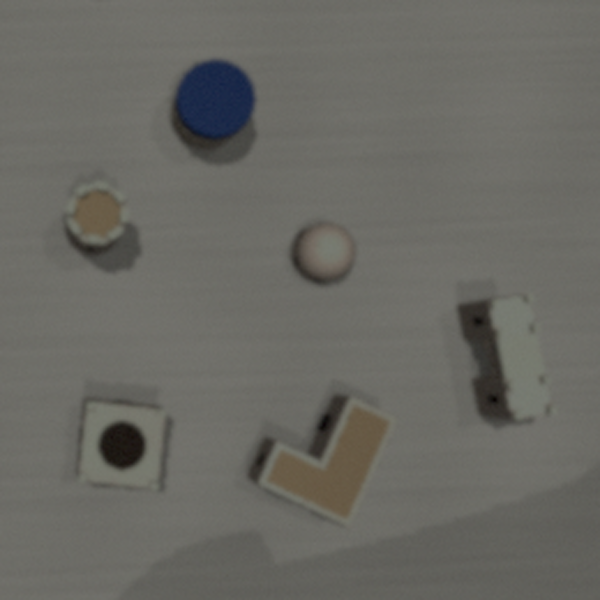

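View pics/b.png

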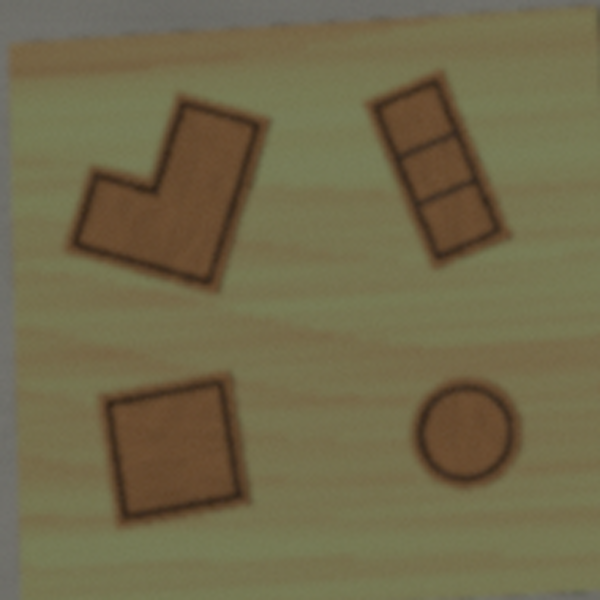

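```bash
cat > h.py <<'E'
import numpy as np, cv2, json
from scipy.optimize import least_squares
from workcell import manip, viewer
CH=[(-45,-20),(45,-20),(45,20),(-9,20),(-9,56),(-45,56)]
def rect(a,b): return [(-a,-b),(a,-b),(a,b),(-a,b)]
def proj(c,X):
    p=np.asarray(X)@np.array(c["R"]).T+c["t"]
    return np.c_[c["fx"]*p[:,0]/p[:,2]+c["cx"],c["fy"]*p[:,1]/p[:,2]+c["cy"]]
def world(m,z,q):
    m=np.asarray(m,float)/1000; C,S=np.cos(q[2]),np.sin(q[2])
    return np.c_[q[0]+C*m[:,0]-S*m[:,1],q[1]+S*m[:,0]+C*m[:,1],np.full(len(m),z)]
def back(c,uv,z):
    d=np.array(c["R"]).T@np.array([(uv[0]-c["cx"])/c["fx"],(uv[1]-c["cy"])/c["fy"],1])
    o=-np.array(c["R"]).T@c["t"]; return (o+d*(z-o[2])/d[2])[:2]
def fit(c,m,z,px):
    px=np.asarray(px,float); w=np.array([back(c,p,z) for p in px])
    e=w[1]-w[0]; d=np.array(m[1])-m[0]; q0=[*w.mean(0),np.arctan2(e[1],e[0])-np.arctan2(d[1],d[0])]
    r=least_squares(lambda q:(proj(c,world(m,z,q))-px).ravel(),q0); return r.x,np.sqrt((r.fun**2).mean())
def go(x,y,z,yaw=None,s=None):
    """tool-frame shift (before spin) and spin to reach TCP pose; yaw modulo half turn"""
    s=s or manip.get_state(); p=np.array(s["position"]); a=s["tcp_rot"][2]
    d=np.array([x,y,z])-p; r=[np.cos(a)*d[0]+np.sin(a)*d[1],-d[2],-np.sin(a)*d[0]+np.cos(a)*d[1]]
    sp=0 if yaw is None else (a-yaw+np.pi/2)%np.pi-np.pi/2
    print("clock %.1f shift x %.4f y %.4f z %.4f spin %.4f | force %s gap %.3f"%(s["clock"],*r,sp,np.round(s["wrist_force"],1),s["finger_gap"]))
E
cat > m.py <<'E'
from h import *
c=viewer.camera("top")
A=lambda l:[((x+.5)*260/600-.5+300,(y+.5)*260/600-.5+120) for x,y in l]
B=lambda l:[((x+.5)*190/600-.5+80,(y+.5)*190/600-.5+160) for x,y in l]
J=[]
def f(n,m,z,px):
    q,e=fit(c,m,z,px); q[2]=(q[2]+np.pi)%(2*np.pi)-np.pi; print(n,np.round(q,4),"rms px %.2f"%e,"r %.3f"%np.hypot(*q[:2])); J.append((m,z,q)); return q
f("corner",CH,.048,A([(347,522),(396,417),(350,398),(322,464),(272,442),(258,483)]))
f("square",rect(30,30),.056,A([(80,482),(162,488),(168,408),(87,402)]))
f("gate",rect(45,16),.063,A([(512,418),(490,300),(527,296),(550,415)]))
o=[(-48,-23),(48,-23),(48,23),(-6,23),(-6,59),(-48,59)]
f("Tcorner",o,.014,B([(211,283),(260,125),(183,103),(157,190),(95,175),(75,243)]))
f("Tsquare",rect(33,33),.014,B([(125,518),(240,496),(223,381),(108,403)]))
f("Tgate",rect(48,19),.014,B([(438,257),(375,107),(438,84),(500,232)]))
t=np.linspace(0,6.28,25)
for n,z,r,p in [("tower",.08,16,A([(98,212)])),("Tround",.014,26,B([(466,432)])),("dome",.022,23,A([(325,252)])),("hole",.054,18,A([(123,445)]))]:
    w=back(c,p[0],z); print(n,w.round(4),"r %.3f"%np.hypot(*w)); J.append((np.c_[r*np.cos(t),r*np.sin(t)],z,(*w,0)))
# jar
b=viewer.spot_in("top","paste_jar")[0]["extent"]; print("jar",back(c,(b[0]+b[2]/2,b[1]+b[3]/2),.06))
for k,cc in (("top",c),("side",viewer.camera("side"))):
    S=4; im=cv2.resize(cc["frame"][:,:,::-1],None,fx=S,fy=S,interpolation=2); im=cv2.convertScaleAbs(im,alpha=1.6)
    for m,z,q in J:
        for zz,col in ((z,(0,255,0)),(0 if z>.015 else z,(0,0,255) if z>.015 else (0,255,0))):
            cv2.polylines(im,[np.int32(((proj(cc,world(m,zz,q))+.5)*S-.5)*16)],True,col,1,16,4)
    if k=="top":
        cv2.imwrite("pics/o1.png",im[140*S:350*S,325*S:550*S][:600*2,:800*2][::1,::1][:600,:] if 0 else cv2.resize(im[190*S:350*S,320*S:550*S],(800,557)))
    else: cv2.imwrite("pics/o2.png",im[155*S:300*S,250*S:420*S])
E
python3 m.py
```

```text
corner [ 0.4203 -0.307  -0.4588] rms px 1.19 r 0.520
square [ 0.4372 -0.1388 -1.6762] rms px 0.27 r 0.459
gate [ 0.495  -0.4325  0.1441] rms px 12.38 r 0.657
Tcorner [ 0.6112  0.2429 -0.3011] rms px 0.38 r 0.658
Tsquare [ 0.4625  0.2552 -1.4122] rms px 0.30 r 0.528
Tgate [0.6208 0.1019 0.3884] rms px 14.81 r 0.629
tower [ 0.6088 -0.1233] r 0.621
Tround [0.4681 0.0868] r 0.476
dome [ 0.5805 -0.3035] r 0.655
hole [ 0.437 -0.138] r 0.458
jar [ 0.6894339  -0.20934913]
```

View pics/o1.png

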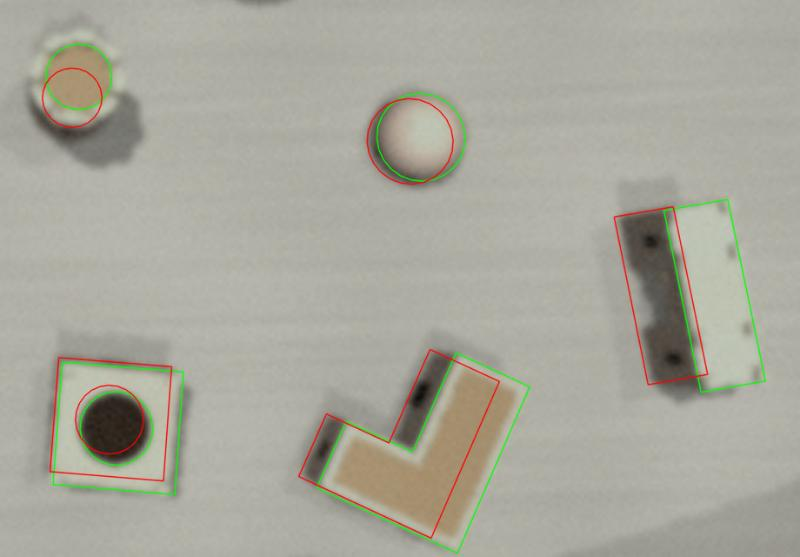

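View pics/o2.png

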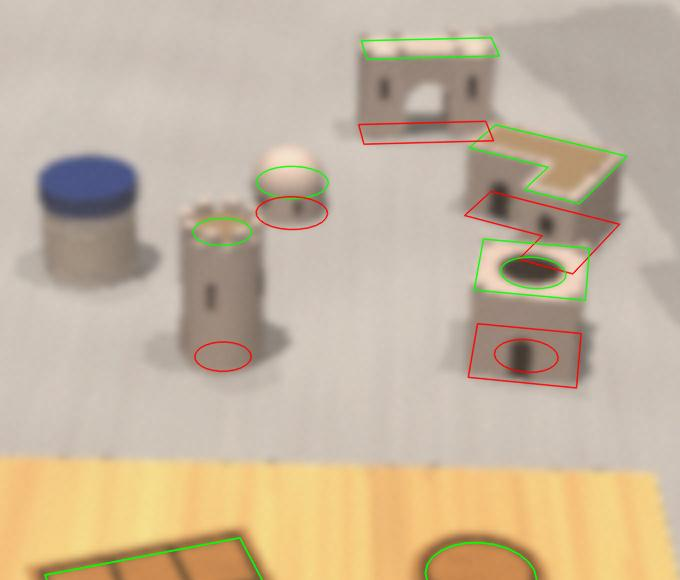

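```bash
sed -i 's/rect(45,16),.063,A(\[(512,418),(490,300),(527,296),(550,415)\])/rect(45,16),.063,A([(550,415),(527,296),(490,300),(512,418)])/; s/B(\[(438,257),(375,107),(438,84),(500,232)\])/B([(500,232),(438,84),(375,107),(438,257)])/' m.py; python3 m.py|grep gate; python3 -c "
from h import *
go(.495,-.4325,.167,.144)"
```

```text
gate [ 0.4949 -0.4325  0.1216] rms px 0.98 r 0.657
Tgate [0.6207 0.1019 0.3789] rms px 0.35 r 0.629
clock 1.4 shift x -0.3121 y -0.0005 z -0.0465 spin 0.2139 | force [0.4 0.1 0.4] gap 0.094
```

Request:
drive_tool(
  steps=[
    {"x":-0.026,"z":-0.0039},
    {"x":-0.026,"z":-0.0039},
    {"x":-0.026,"z":-0.0039},
    {"x":-0.026,"z":-0.0039},
    {"x":-0.026,"z":-0.0039},
    {"x":-0.026,"z":-0.0039},
    {"x":-0.026,"z":-0.0039},
    {"x":-0.026,"z":-0.0039},
    {"x":-0.026,"z":-0.0039},
    {"x":-0.026,"z":-0.0039},
    {"x":-0.026,"z":-0.0039},
    {"x":-0.026,"z":-0.0039},
    {"spin":0.113},
    {"spin":0.113},
    {},
  ],
  gripper=0.75,
  grip_force=40,
)

```text
$.steps[0]: bad value
```

```bash
python3 -c "
from h import *
go(.495,-.4325,.033,.132)"
```

```text
clock 1.4 shift x -0.3121 y 0.1335 z -0.0465 spin 0.2259 | force [0.4 0.1 0.4] gap 0.094
```

Request:
drive_tool(
  steps=[
    {"x":-0.026,"y":0,"z":-0.0039,"spin":0},
    {"x":-0.026,"y":0,"z":-0.0039,"spin":0},
    {"x":-0.026,"y":0,"z":-0.0039,"spin":0},
    {"x":-0.026,"y":0,"z":-0.0039,"spin":0},
    {"x":-0.026,"y":0,"z":-0.0039,"spin":0},
    {"x":-0.026,"y":0,"z":-0.0039,"spin":0},
    {"x":-0.026,"y":0,"z":-0.0039,"spin":0},
    {"x":-0.026,"y":0,"z":-0.0039,"spin":0},
    {"x":-0.026,"y":0,"z":-0.0039,"spin":0},
    {"x":-0.026,"y":0,"z":-0.0039,"spin":0},
    {"x":-0.026,"y":0,"z":-0.0039,"spin":0},
    {"x":-0.026,"y":0,"z":-0.0039,"spin":0},
    {"x":0,"y":0,"z":0,"spin":0.113},
    {"x":0,"y":0,"z":0,"spin":0.113},
    {"x":0,"y":0,"z":0,"spin":0},
  ],
  gripper=0.75,
  grip_force=40,
)

```text
clock: 2.9
position: [0.4948, -0.4322, 0.1664]
tcp_rot: [-1.571, -0.0, -3.012]
wrist_force: [-0.1, 1.3, -0.5]
finger_gap: 0.0704
```

```bash
python3 -c "
from h import *
go(.495,-.4325,.033,.132)"
```

```text
clock 2.9 shift x -0.0001 y 0.1334 z 0.0004 spin -0.0021 | force [-0.1  1.3 -0.5] gap 0.070
```

Request:
drive_tool(
  steps=[
    {"x":0,"y":0.03,"z":0,"spin":0},
    {"x":0,"y":0.03,"z":0,"spin":0},
    {"x":0,"y":0.03,"z":0,"spin":0},
    {"x":0,"y":0.02,"z":0,"spin":0},
    {"x":0,"y":0.014,"z":0,"spin":0},
    {"x":0,"y":0.009,"z":0,"spin":0},
    {"x":0,"y":0,"z":0,"spin":0},
  ],
)

```text
clock: 3.6
position: [0.4944, -0.4321, 0.0329]
tcp_rot: [-1.572, -0.001, -3.009]
wrist_force: [0.4, -0.6, -0.2]
finger_gap: 0.0709
```

Request:
drive_tool(
  steps=[
    {"x":0,"y":0,"z":0,"spin":0},
    {"x":0,"y":0,"z":0,"spin":0},
    {"x":0,"y":0,"z":0,"spin":0},
    {"x":0,"y":0,"z":0,"spin":0},
    {"x":0,"y":0,"z":0,"spin":0},
    {"x":0,"y":0,"z":0,"spin":0},
    {"x":0,"y":0,"z":0,"spin":0},
    {"x":0,"y":0,"z":0,"spin":0},
  ],
  gripper=0.2,
)

```text
clock: 4.4
position: [0.4947, -0.4323, 0.0335]
tcp_rot: [-1.571, -0.0, -3.01]
wrist_force: [-0.7, -0.1, 0.2]
finger_gap: 0.0191
```

```bash
python3 -c "
from h import *
go(.6207,.1019,.185,.379)"
```

```text
clock 4.4 shift x -0.1951 y -0.1515 z -0.5130 spin -0.2472 | force [-0.7 -0.1  0.2] gap 0.019
```

```bash
python3 -c "
from h import *
t=viewer.camera('top')['frame'][180:380,440:640];s=viewer.camera('side')['frame'][90:290,240:440]
cv2.imwrite('pics/g.png',cv2.convertScaleAbs(cv2.resize(np.hstack([t,s])[:,:,::-1],(800,400),interpolation=2),alpha=1.5))"
```

```text
(no output)
```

View pics/g.png

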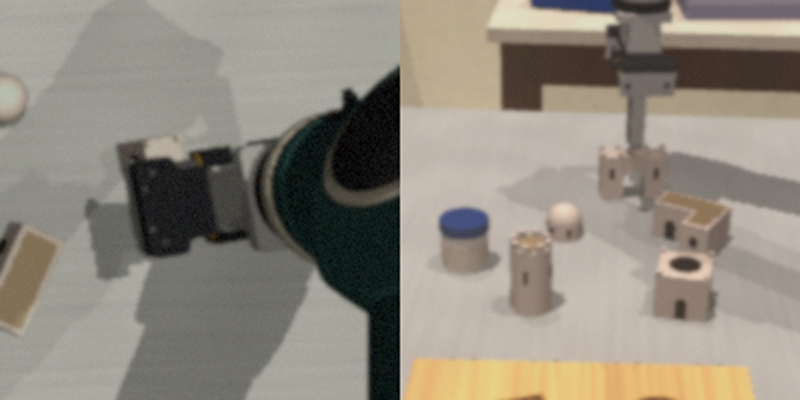

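```bash
python3 -c "
from h import *
s=viewer.camera('side');t=viewer.camera('top')
P=[[.4947,-.4323,z] for z in (.0335,.0523,.13)]
print(proj(s,P),proj(t,P))
for n in ('side','top'): print([(d['extent'],d['p']) for d in viewer.spot_in(n,'gate')])
a=s['frame'][90:200,315:405];b=t['frame'][230:340,480:570]
cv2.imwrite('pics/g2.png',cv2.convertScaleAbs(cv2.resize(np.hstack([b,a])[:,:,::-1],(800,489),interpolation=2),alpha=1.6))"
```

```text
[[356.56310719 176.61158413]
 [356.88807974 170.26806865]
 [358.28084242 143.08112156]] [[517.24385645 274.52106185]
 [521.98148469 274.52935455]
 [544.27414351 274.56837541]]
[([340.0, 161.3, 32.3, 29.8], 0.72)]
[([499.4, 245.5, 33.3, 17.5], 0.59)]
```

View pics/g2.png

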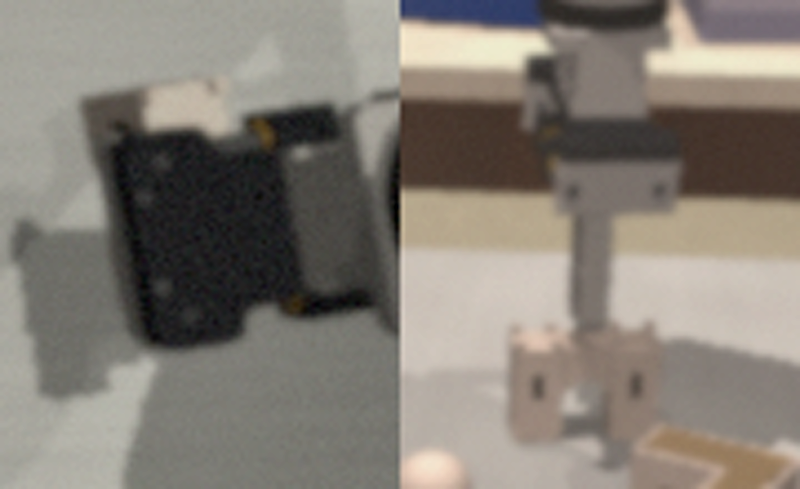

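Request:
drive_tool(
  steps=[
    {"x":0,"y":0,"z":0,"spin":0},
    {"x":0,"y":0,"z":0,"spin":0},
    {"x":0,"y":0,"z":0,"spin":0},
    {"x":0,"y":0,"z":0,"spin":0},
  ],
  gripper=0.0,
)

```text
clock: 5.1
position: [0.4947, -0.4323, 0.0335]
tcp_rot: [-1.571, -0.0, -3.01]
wrist_force: [-0.2, -0.2, 0.4]
finger_gap: 0.0002
```

```bash
python3 -c "
from h import *
s=viewer.camera('side')['frame'][:,:,::-1];t=viewer.camera('top')['frame'][:,:,::-1]
s0=cv2.imread('pics/side0.png');t0=cv2.imread('pics/top0.png')
f=lambda a:cv2.convertScaleAbs(cv2.resize(a,(400,300),interpolation=2),alpha=1.7)
S=np.s_[155:200,325:385];T=np.s_[235:310,480:580]
cv2.imwrite('pics/g3.png',np.vstack([np.hstack([f(s0[S]),f(s[S])]),np.hstack([f(t0[T]),f(t[T])])]))"
```

```text
(no output)
```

View pics/g3.png

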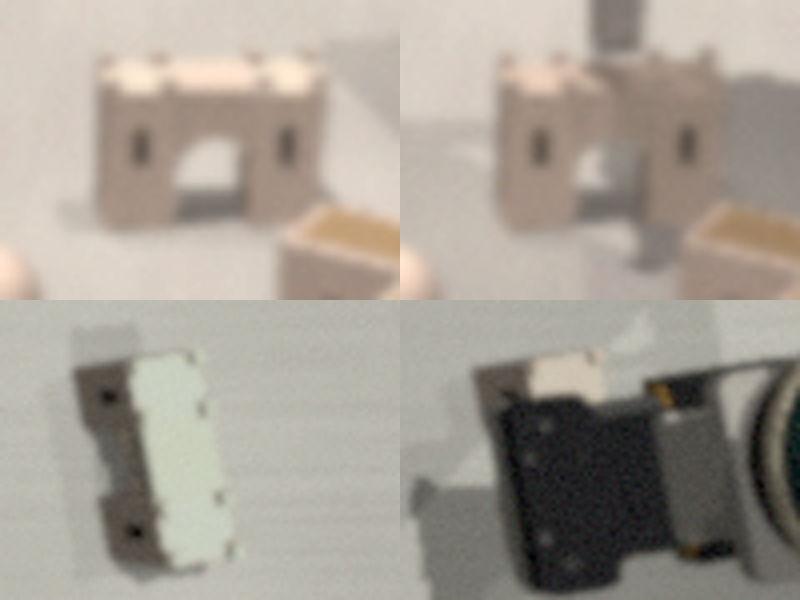

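Request:
drive_tool(
  steps=[
    {"x":0,"y":-0.03,"z":0,"spin":0},
    {"x":0,"y":-0.03,"z":0,"spin":0},
    {"x":0,"y":-0.04,"z":0,"spin":0},
    {"x":0,"y":-0.04,"z":0,"spin":0},
    {"x":0,"y":0,"z":0,"spin":0},
  ],
  gripper=0.3,
)

```text
clock: 5.7
position: [0.4968, -0.434, 0.1794]
tcp_rot: [-1.565, 0.005, -3.01]
wrist_force: [0.2, -0.7, 0.0]
finger_gap: 0.0284
```

```bash
python3 -c "
from h import *
s=viewer.camera('side');t=viewer.camera('top')
p=np.array(manip.get_state()['position']);print(p)
P=[p,p+[0,0,.0188],p+[0,0,.0968]]
o=[]
for c,(r,q) in ((s,(70,300)),(t,(200,470))):
    im=cv2.resize(c['frame'][:,:,::-1],None,fx=4,fy=4,interpolation=2)
    for u in proj(c,P): cv2.circle(im,tuple(int(v) for v in (u+.5)*4),4,(0,0,255),1); print(u)
    o.append(im[r*4:r*4+560,q*4:q*4+400])
cv2.imwrite('pics/g4.png',cv2.convertScaleAbs(np.hstack(o),alpha=1.7))"
```

```text
[ 0.49497295 -0.43250921  0.17421644]
[359.00593121 126.84619524]
[359.36683413 119.78595488]
[360.92289341  89.3452133 ]
[559.46189486 274.40333435]
[566.50390005 274.40997558]
[600.81021473 274.44232947]
```

View pics/g4.png

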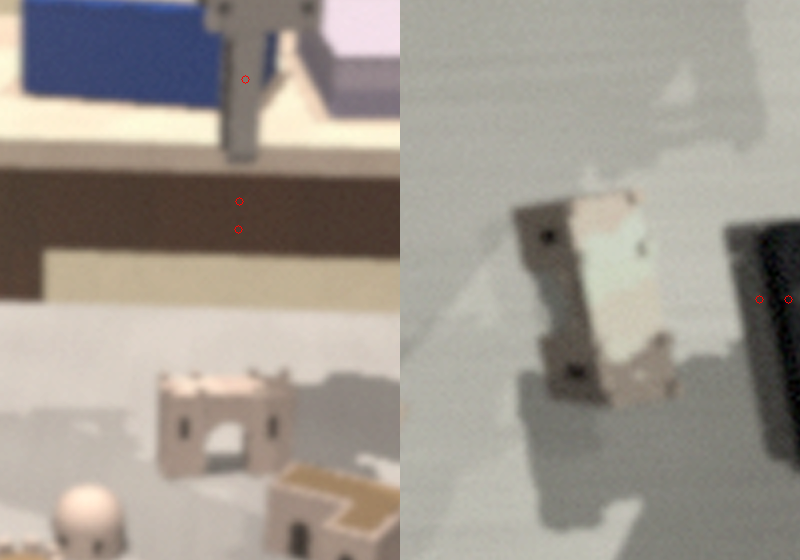

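```bash
python3 -c "
from h import *
go(.5,-.22,.08)"
```

```text
clock 5.8 shift x -0.0329 y 0.0942 z -0.2100 spin 0.0000 | force [-0.5 -0.4 -0.8] gap 0.028
```

Request:
drive_tool(
  steps=[
    {"x":-0.0041,"y":0,"z":-0.0262,"spin":0},
    {"x":-0.0041,"y":0,"z":-0.0262,"spin":0},
    {"x":-0.0041,"y":0,"z":-0.0262,"spin":0},
    {"x":-0.0041,"y":0,"z":-0.0262,"spin":0},
    {"x":-0.0041,"y":0,"z":-0.0262,"spin":0},
    {"x":-0.0041,"y":0,"z":-0.0262,"spin":0},
    {"x":-0.0041,"y":0,"z":-0.0262,"spin":0},
    {"x":-0.0041,"y":0,"z":-0.0262,"spin":0},
    {"x":0,"y":0.03,"z":0,"spin":0},
    {"x":0,"y":0.03,"z":0,"spin":0},
    {"x":0,"y":0.03,"z":0,"spin":0},
    {"x":0,"y":0,"z":0,"spin":0},
  ],
)

```text
clock: 7.0
position: [0.4968, -0.2189, 0.0793]
tcp_rot: [-1.575, -0.006, -3.01]
wrist_force: [-0.5, -0.5, 0.5]
finger_gap: 0.0282
```

```bash
python3 -c "
from h import *
s=viewer.camera('side');t=viewer.camera('top')
S=manip.get_state();p=np.array(S['position']);print(p,S['tcp_rot'],S['joints'])
P=[p,p+[0,0,.0188],p+[0,0,.0968]]
o=[]
for c,(r,q) in ((s,(100,290)),(t,(200,340))):
    im=cv2.resize(c['frame'][:,:,::-1],None,fx=4,fy=4,interpolation=2)
    for u in proj(c,P): cv2.circle(im,tuple(int(v) for v in (u+.5)*4),4,(0,0,255),1); print(u)
    o.append(im[r*4:r*4+560,q*4:q*4+400])
cv2.imwrite('pics/g5.png',cv2.convertScaleAbs(np.hstack(o),alpha=1.7))"
```

```text
[ 0.4992957  -0.21997217  0.08335847] [-1.57180605e+00 -1.46615730e-03 -3.00967950e+00] [ 0.47382719  0.37937402 -0.14072228  1.88431743  0.06691879  0.88417312
 -1.13844255]
[355.4351766  193.68503123]
[355.80867686 186.35351291]
[357.42637295 154.59940231]
[402.29702837 275.03018708]
[404.37390557 275.05221712]
[414.27798563 275.15727261]
```

View pics/g5.png

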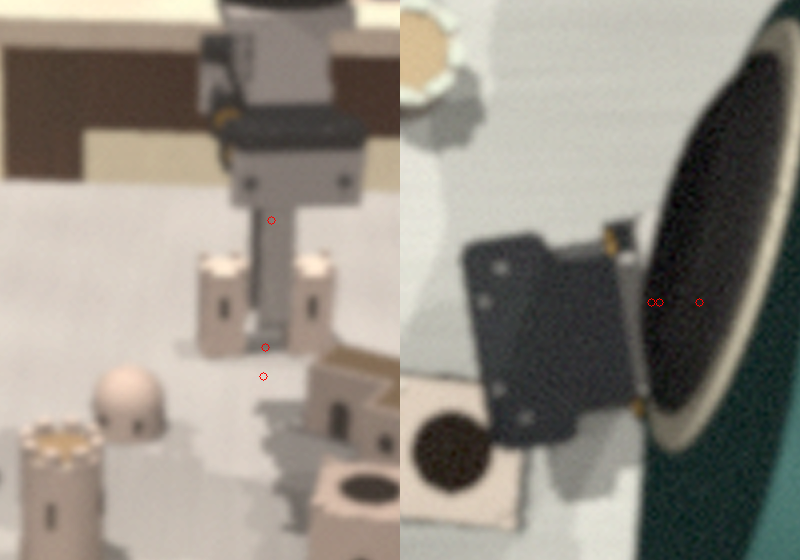

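```bash
python3 -c "
from h import *
s=viewer.camera('side')
for p in ([.495,-.4325,.1742],[.4993,-.22,.0834]):
  for n,d,h in (('body',.0885,.0968),('tip',.0267,0)):
    q=np.array(p)+[-.13*d,.99*d,h]
    u=proj(s,[q,q+[0,0,.01],q+[0,-.01,0]]); print(n,u[0],'per cm up',u[1]-u[0],'per cm -y',u[2]-u[0])
"
```

```text
body [366.01226412  98.98464464] per cm up [ 0.24193766 -4.260404  ] per cm -y [-0.06027665 -1.14761617]
tip [360.37758023 130.1945092 ] per cm up [ 0.20018376 -3.79595959] per cm -y [-0.0182239  -1.26350156]
body [362.93314021 170.16830704] per cm up [ 0.25830717 -4.46572957] per cm -y [-0.043042   -1.87183783]
tip [356.90860105 198.725816  ] per cm up [ 0.20841661 -3.93982319] per cm -y [ 0.00528746 -1.91776116]
```

Request:
drive_tool(
  steps=[
    {"x":0,"y":0.025,"z":0,"spin":0},
    {"x":0,"y":0.025,"z":0,"spin":0},
    {"x":0,"y":0.02,"z":0,"spin":0},
    {"x":0,"y":0.01,"z":0,"spin":0},
    {"x":0,"y":0,"z":0,"spin":0},
    {"x":0,"y":0,"z":0,"spin":0},
  ],
)

```text
clock: 7.75
position: [0.5004, -0.2205, 0.0047]
tcp_rot: [-1.57, 0.001, -3.01]
wrist_force: [0.1, 0.3, 1.0]
finger_gap: 0.0278
```

```bash
python3 -c "
from h import *
s=viewer.camera('side');t=viewer.camera('top')
S=manip.get_state();p=np.array(S['position']);print(p,S['tcp_rot'],S['wrist_force'])
P=[p+[-.0035,.0267,0]]
o=[]
for c,(r,q) in ((s,(130,310)),(t,(210,330))):
    im=cv2.resize(c['frame'][:,:,::-1],None,fx=5,fy=5,interpolation=2)
    for u in proj(c,P): cv2.circle(im,tuple(int(v) for v in (u+.5)*5),4,(0,0,255),1); print(u)
    o.append(im[r*5:r*5+500,q*5:q*5+400])
cv2.imwrite('pics/g6.png',cv2.convertScaleAbs(np.hstack(o),alpha=1.7))"
```

```text
[ 0.50045347 -0.22051118  0.00478581] [-1.56995958e+00  1.45988097e-03 -3.00982146e+00] [ 0.55378979 -0.68809717 -0.34627115]
[354.85780902 228.45274106]
[380.46298754 276.58862505]
```

View pics/g6.png

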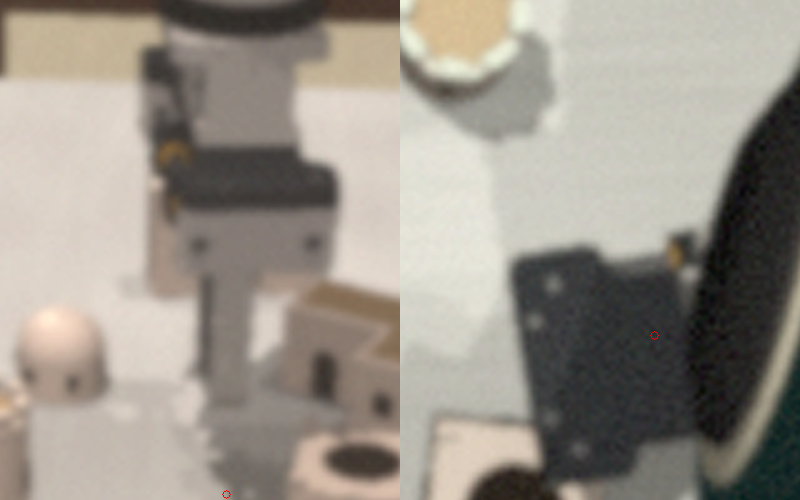

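Request:
drive_tool(
  steps=[
    {"x":0,"y":0.015,"z":0,"spin":0},
    {"x":0,"y":0.01,"z":0,"spin":0},
    {"x":0,"y":0.007,"z":0,"spin":0},
    {"x":0,"y":0,"z":0,"spin":0},
  ],
)

```text
clock: 8.25
position: [0.4989, -0.2198, -0.0298]
tcp_rot: [-1.572, -0.002, -3.01]
wrist_force: [0.5, 0.7, 0.5]
finger_gap: 0.0279
```

Request:
drive_tool(
  steps=[
    {"x":0,"y":0.003,"z":0,"spin":0},
    {"x":0,"y":0,"z":0,"spin":0},
  ],
)

```text
clock: 8.45
position: [0.4997, -0.2202, -0.0316]
tcp_rot: [-1.571, -0.0, -3.01]
wrist_force: [-0.6, 0.1, -0.4]
finger_gap: 0.0282
```

Request:
drive_tool(
  steps=[
    {"x":0,"y":0.003,"z":0,"spin":0},
    {"x":0,"y":0,"z":0,"spin":0},
  ],
)

```text
clock: 8.65
position: [0.4996, -0.2202, -0.0346]
tcp_rot: [-1.571, -0.0, -3.01]
wrist_force: [-0.1, 1.7, -0.2]
finger_gap: 0.0283
```

Request:
drive_tool(
  steps=[
    {"x":0,"y":0.003,"z":0,"spin":0},
    {"x":0,"y":0,"z":0,"spin":0},
  ],
)

```text
clock: 8.85
position: [0.4995, -0.2201, -0.0377]
tcp_rot: [-1.571, -0.0, -3.01]
wrist_force: [-1.1, 0.4, -0.0]
finger_gap: 0.0281
```

Request:
drive_tool(
  steps=[
    {"x":0,"y":0.002,"z":0,"spin":0},
    {"x":0,"y":0,"z":0,"spin":0},
  ],
)

```text
clock: 9.05
position: [0.4998, -0.2202, -0.0387]
tcp_rot: [-1.571, 0.0, -3.01]
wrist_force: [-5.5, 2.2, 18.6]
finger_gap: 0.0283
```

Request:
drive_tool(
  steps=[
    {"x":0,"y":0.002,"z":0,"spin":0},
    {"x":0,"y":0,"z":0,"spin":0},
  ],
)

```text
clock: 9.25
position: [0.5, -0.2203, -0.039]
tcp_rot: [-1.57, 0.0, -3.01]
wrist_force: [-18.6, 7.8, 58.4]
finger_gap: 0.028
```

Request:
drive_tool(
  steps=[
    {"x":0,"y":-0.003,"z":0,"spin":0},
    {"x":0,"y":0,"z":0,"spin":0},
  ],
)

```text
clock: 9.45
position: [0.5, -0.2203, -0.038]
tcp_rot: [-1.57, 0.001, -3.01]
wrist_force: [-0.7, 0.3, 0.4]
finger_gap: 0.0282
```

```bash
python3 -c "
from h import *
s=viewer.camera('side')
S=manip.get_state();p=np.array(S['position']);p[2]+=.038;print(p,S['wrist_force'])
im=cv2.resize(s['frame'][:,:,::-1],None,fx=8,fy=8,interpolation=2)
a=.13
for d in (.0267,.0142,-.0142):
  for w in (-.008,.008):
    q=p+[-np.sin(a)*d+w*np.cos(a),np.cos(a)*d+w*np.sin(a),0]
    for h in (0,.06):
        u=proj(s,[q+[0,0,h]])[0]; cv2.circle(im,tuple(int(v) for v in (u+.5)*8),4,(0,0,255) if d>.02 else (0,255,0),1)
cv2.imwrite('pics/g7.png',cv2.convertScaleAbs(im[170*8:240*8,320*8:400*8],alpha=1.7))"
```

```text
[ 4.99845022e-01 -2.20231079e-01 -3.45231142e-04] [-0.08940396  0.01677518  0.46595899]
```

View pics/g7.png

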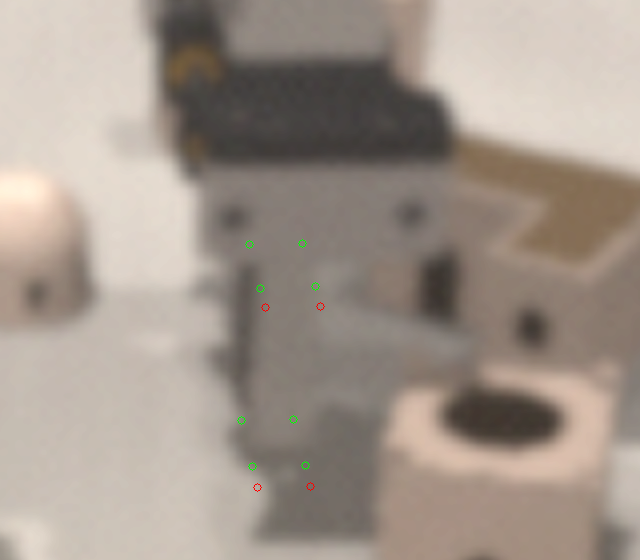

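```bash
sed -i 's/d=np.array(\[x,y,z\])-p/d=np.array([x,y,z-.038])-p/; s/(x,y,z,yaw=None,s=None):/&  # z true, state reads 38 mm low/' h.py; python3 -c "
from h import *
go(.495,-.4325,.12,.132)"
```

```text
clock 9.5 shift x 0.0327 y -0.1203 z 0.2098 spin -0.0002 | force [-0.1  0.   0.5] gap 0.028
```

Request:
drive_tool(
  steps=[
    {"x":0,"y":-0.03,"z":0,"spin":0},
    {"x":0,"y":-0.03,"z":0,"spin":0},
    {"x":0,"y":-0.03,"z":0,"spin":0},
    {"x":0,"y":-0.03,"z":0,"spin":0},
    {"x":0.0041,"y":0,"z":0.0262,"spin":0},
    {"x":0.0041,"y":0,"z":0.0262,"spin":0},
    {"x":0.0041,"y":0,"z":0.0262,"spin":0},
    {"x":0.0041,"y":0,"z":0.0262,"spin":0},
    {"x":0.0041,"y":0,"z":0.0262,"spin":0},
    {"x":0.0041,"y":0,"z":0.0262,"spin":0},
    {"x":0.0041,"y":0,"z":0.0262,"spin":0},
    {"x":0.0041,"y":0,"z":0.0262,"spin":0},
    {"x":0,"y":0,"z":0,"spin":0},
    {"x":0,"y":0.025,"z":0,"spin":0},
    {"x":0,"y":0.025,"z":0,"spin":0},
    {"x":0,"y":0.022,"z":0,"spin":0},
    {"x":0,"y":0.015,"z":0,"spin":0},
    {"x":0,"y":0,"z":0,"spin":0},
  ],
  gripper=0.8,
)

```text
clock: 11.3
position: [0.4938, -0.431, -0.0076]
tcp_rot: [-1.573, -0.002, -3.009]
wrist_force: [-0.4, -0.0, 0.1]
finger_gap: 0.0755
```

Request:
drive_tool(
  steps=[
    {"x":0,"y":0,"z":0,"spin":0},
    {"x":0,"y":0,"z":0,"spin":0},
    {"x":0,"y":0,"z":0,"spin":0},
    {"x":0,"y":0,"z":0,"spin":0},
    {"x":0,"y":0,"z":0,"spin":0},
    {"x":0,"y":0,"z":0,"spin":0},
  ],
  gripper=0.0,
)

```text
clock: 11.9
position: [0.4948, -0.4323, -0.0053]
tcp_rot: [-1.571, 0.0, -3.01]
wrist_force: [-0.8, -0.5, 0.5]
finger_gap: 0.0303
```

```bash
python3 -c "
from h import *
go(.6207,.1019,.165,.379)"
```

```text
clock 11.9 shift x -0.1950 y -0.1323 z -0.5131 spin -0.2472 | force [-0.8 -0.5  0.5] gap 0.030
```

Request:
drive_tool(
  steps=[
    {"x":0,"y":-0.0265,"z":0,"spin":0},
    {"x":0,"y":-0.0265,"z":0,"spin":0},
    {"x":0,"y":-0.0265,"z":0,"spin":0},
    {"x":0,"y":-0.0265,"z":0,"spin":0},
    {"x":0,"y":-0.0265,"z":0,"spin":0},
    {"x":-0.0065,"y":0,"z":-0.017,"spin":0},
  ],
)

```text
clock: 12.5
position: [0.4992, -0.4175, 0.1305]
tcp_rot: [-1.566, 0.003, -3.013]
wrist_force: [0.4, 0.1, -2.1]
finger_gap: 0.0294
```

Request:
drive_tool(
  steps=[
    {"x":-0.011,"y":0,"z":-0.029,"spin":0},
    {"x":-0.011,"y":0,"z":-0.029,"spin":0},
    {"x":-0.011,"y":0,"z":-0.029,"spin":0},
    {"x":-0.011,"y":0,"z":-0.029,"spin":0},
    {"x":-0.011,"y":0,"z":-0.029,"spin":0},
    {"x":-0.011,"y":0,"z":-0.029,"spin":0},
    {"x":-0.011,"y":0,"z":-0.029,"spin":0},
    {"x":-0.011,"y":0,"z":-0.029,"spin":0},
    {"x":-0.011,"y":0,"z":-0.029,"spin":0},
    {"x":-0.011,"y":0,"z":-0.029,"spin":0},
    {"x":-0.011,"y":0,"z":-0.029,"spin":0},
    {"x":-0.011,"y":0,"z":-0.029,"spin":0},
    {"x":-0.011,"y":0,"z":-0.029,"spin":0},
    {"x":-0.011,"y":0,"z":-0.029,"spin":0},
    {"x":-0.011,"y":0,"z":-0.029,"spin":0},
    {"x":-0.011,"y":0,"z":-0.029,"spin":0},
    {"x":0,"y":0,"z":0,"spin":-0.083},
    {"x":0,"y":0,"z":0,"spin":-0.083},
    {"x":0,"y":0,"z":0,"spin":-0.083},
    {"x":0,"y":0,"z":0,"spin":0},
  ],
)

```text
clock: 14.5
position: [0.6116, 0.0691, 0.1261]
tcp_rot: [-1.572, -0.001, -2.759]
wrist_force: [0.5, 0.5, -1.2]
finger_gap: 0.0298
```

```bash
python3 -c "
from h import *
go(.6207,.1019,.048,.379)"
```

```text
clock 14.5 shift x -0.0207 y 0.1161 z -0.0270 spin 0.0040 | force [ 0.5  0.5 -1.2] gap 0.030
```

Request:
drive_tool(
  steps=[
    {"x":-0.0103,"y":0,"z":-0.0135,"spin":0},
    {"x":-0.0103,"y":0,"z":-0.0135,"spin":0},
    {"x":0,"y":0.025,"z":0,"spin":0},
    {"x":0,"y":0.025,"z":0,"spin":0},
    {"x":0,"y":0.025,"z":0,"spin":0},
    {"x":0,"y":0.02,"z":0,"spin":0},
    {"x":0,"y":0.012,"z":0,"spin":0},
    {"x":0,"y":0.006,"z":0,"spin":0},
    {"x":0,"y":0,"z":0,"spin":0},
    {"x":0,"y":0.002,"z":0,"spin":0},
    {"x":0,"y":0,"z":0,"spin":0},
  ],
)

```text
clock: 15.6
position: [0.6219, 0.1014, 0.0127]
tcp_rot: [-1.571, 0.001, -2.761]
wrist_force: [-0.0, 0.2, -1.2]
finger_gap: 0.0297
```

```bash
python3 -c "
from h import *
go(.6207,.1019,.047,.379)"
```

```text
clock 15.6 shift x 0.0010 y 0.0037 z -0.0009 spin 0.0016 | force [-0.   0.2 -1.2] gap 0.030
```

Request:
drive_tool(
  steps=[
    {"x":0.001,"y":0.002,"z":-0.001,"spin":0},
    {"x":0,"y":0.0015,"z":0,"spin":0},
    {"x":0,"y":0,"z":0,"spin":0},
  ],
)

```text
clock: 15.9
position: [0.6202, 0.1019, 0.0087]
tcp_rot: [-1.571, 0.0, -2.761]
wrist_force: [-0.5, -0.2, -1.0]
finger_gap: 0.0296
```

Request:
drive_tool(
  steps=[
    {"x":0,"y":0.001,"z":0,"spin":0},
    {"x":0,"y":0,"z":0,"spin":0},
  ],
)

```text
clock: 16.1
position: [0.6205, 0.1017, 0.0085]
tcp_rot: [-1.57, 0.0, -2.761]
wrist_force: [-6.7, -2.3, 12.6]
finger_gap: 0.0297
```

Request:
drive_tool(
  steps=[
    {"x":0,"y":0,"z":0,"spin":0},
    {"x":0,"y":0,"z":0,"spin":0},
    {"x":0,"y":0,"z":0,"spin":0},
    {"x":0,"y":0,"z":0,"spin":0},
    {"x":0,"y":-0.01,"z":0,"spin":0},
    {"x":0,"y":-0.03,"z":0,"spin":0},
    {"x":0,"y":-0.03,"z":0,"spin":0},
    {"x":0,"y":-0.03,"z":0,"spin":0},
    {"x":0,"y":0,"z":0,"spin":0},
  ],
  gripper=0.7,
)

```text
clock: 17.0
position: [0.6225, 0.1024, 0.1124]
tcp_rot: [-1.57, 0.006, -2.761]
wrist_force: [0.9, -0.4, 0.3]
finger_gap: 0.0663
```

```bash
python3 -c "
from h import *
go(.4372,-.1388,.12,-1.676)"
```

```text
clock 17.0 shift x 0.2616 y 0.0304 z 0.1551 spin -1.0848 | force [ 0.9 -0.4  0.3] gap 0.066
```

Request:
drive_tool(
  steps=[
    {"x":0.0238,"y":0,"z":0.0141,"spin":0},
    {"x":0.0238,"y":0,"z":0.0141,"spin":0},
    {"x":0.0238,"y":0,"z":0.0141,"spin":0},
    {"x":0.0238,"y":0,"z":0.0141,"spin":0},
    {"x":0.0238,"y":0,"z":0.0141,"spin":0},
    {"x":0.0238,"y":0,"z":0.0141,"spin":0},
    {"x":0.0238,"y":0,"z":0.0141,"spin":0},
    {"x":0.0238,"y":0,"z":0.0141,"spin":0},
    {"x":0.0238,"y":0,"z":0.0141,"spin":0},
    {"x":0.0238,"y":0,"z":0.0141,"spin":0},
    {"x":0.0238,"y":0,"z":0.0141,"spin":0},
    {"x":0,"y":0.004,"z":0,"spin":-0.1356},
    {"x":0,"y":0.004,"z":0,"spin":-0.1356},
    {"x":0,"y":0.004,"z":0,"spin":-0.1356},
    {"x":0,"y":0.004,"z":0,"spin":-0.1356},
    {"x":0,"y":0.004,"z":0,"spin":-0.1356},
    {"x":0,"y":0.004,"z":0,"spin":-0.1356},
    {"x":0,"y":0.004,"z":0,"spin":-0.1356},
    {"x":0,"y":0,"z":0,"spin":-0.1356},
    {"x":0,"y":0,"z":0,"spin":0},
  ],
  gripper=0.95,
)

```text
clock: 19.0
position: [0.4347, -0.1395, 0.0795]
tcp_rot: [-1.571, 0.0, -1.673]
wrist_force: [0.2, -0.7, 0.4]
finger_gap: 0.0888
```

```bash
python3 -c "
from h import *
go(.438,-.1388,.02,-1.676)"
```

```text
clock 19.0 shift x -0.0010 y 0.0975 z 0.0033 spin 0.0026 | force [ 0.2 -0.7  0.4] gap 0.089
```

Request:
drive_tool(
  steps=[
    {"x":0,"y":0.025,"z":0.0033,"spin":0},
    {"x":0,"y":0.025,"z":0,"spin":0},
    {"x":0,"y":0.02,"z":0,"spin":0},
    {"x":0,"y":0.015,"z":0,"spin":0},
    {"x":0,"y":0.01,"z":0,"spin":0},
    {"x":0,"y":0.0025,"z":0,"spin":0},
    {"x":0,"y":0,"z":0,"spin":0},
  ],
)

```text
clock: 19.7
position: [0.4382, -0.1398, -0.0178]
tcp_rot: [-1.571, 0.0, -1.677]
wrist_force: [0.3, -0.6, 0.9]
finger_gap: 0.0896
```

Request:
drive_tool(
  steps=[
    {"x":0,"y":0,"z":0,"spin":0},
    {"x":0,"y":0,"z":0,"spin":0},
    {"x":0,"y":0,"z":0,"spin":0},
    {"x":0,"y":0,"z":0,"spin":0},
    {"x":0,"y":0,"z":0,"spin":0},
    {"x":0,"y":0,"z":0,"spin":0},
  ],
  gripper=0.0,
)

```text
clock: 20.3
position: [0.438, -0.1399, -0.0177]
tcp_rot: [-1.571, -0.0, -1.676]
wrist_force: [-2.1, 0.5, 5.8]
finger_gap: 0.0599
```

```bash
python3 -c "
from h import *
go(.4625,.2552,.15,-1.412)"
```

```text
clock 20.3 shift x -0.3955 y -0.1297 z -0.0172 spin -0.2641 | force [-2.1  0.5  5.8] gap 0.060
```

Request:
drive_tool(
  steps=[
    {"x":0,"y":-0.02,"z":0,"spin":0},
    {"x":0,"y":-0.03,"z":0,"spin":0},
    {"x":0,"y":-0.03,"z":0,"spin":0},
    {"x":0,"y":-0.03,"z":0,"spin":0},
    {"x":-0.0283,"y":0,"z":-0.0012,"spin":0},
    {"x":-0.0283,"y":0,"z":-0.0012,"spin":0},
    {"x":-0.0283,"y":0,"z":-0.0012,"spin":0},
    {"x":-0.0283,"y":0,"z":-0.0012,"spin":0},
    {"x":-0.0283,"y":0,"z":-0.0012,"spin":0},
    {"x":-0.0283,"y":0,"z":-0.0012,"spin":0},
    {"x":-0.0283,"y":0,"z":-0.0012,"spin":0},
    {"x":-0.0283,"y":0,"z":-0.0012,"spin":0},
    {"x":-0.0283,"y":0,"z":-0.0012,"spin":0},
    {"x":-0.0283,"y":0,"z":-0.0012,"spin":0},
    {"x":-0.0283,"y":0,"z":-0.0012,"spin":0},
    {"x":-0.0283,"y":0,"z":-0.0012,"spin":0},
    {"x":-0.0283,"y":0,"z":-0.0012,"spin":0},
    {"x":-0.0283,"y":0,"z":-0.0012,"spin":-0.132},
    {"x":0,"y":0,"z":0,"spin":-0.132},
    {"x":0,"y":0,"z":0,"spin":0},
  ],
)

```text
clock: 22.3
position: [0.4625, 0.2564, 0.0917]
tcp_rot: [-1.572, 0.0, -1.408]
wrist_force: [0.6, -0.4, -2.9]
finger_gap: 0.0601
```

```bash
python3 -c "
from h import *
go(.4625,.2545,.035,-1.412)"
```

```text
clock 22.3 shift x 0.0019 y 0.0947 z -0.0003 spin 0.0037 | force [ 0.6 -0.4 -2.9] gap 0.060
```

Request:
drive_tool(
  steps=[
    {"x":0.0019,"y":0.025,"z":0,"spin":0},
    {"x":0,"y":0.025,"z":0,"spin":0},
    {"x":0,"y":0.02,"z":0,"spin":0},
    {"x":0,"y":0.012,"z":0,"spin":0},
    {"x":0,"y":0.008,"z":0,"spin":0},
    {"x":0,"y":0.0035,"z":0,"spin":0},
    {"x":0,"y":0,"z":0,"spin":0},
    {"x":0,"y":0.0018,"z":0,"spin":0},
    {"x":0,"y":0,"z":0,"spin":0},
  ],
)

```text
clock: 23.2
position: [0.4636, 0.2542, -0.0029]
tcp_rot: [-1.57, 0.0, -1.412]
wrist_force: [0.7, 0.2, -1.9]
finger_gap: 0.0598
```

Request:
drive_tool(
  steps=[
    {"x":0,"y":0.001,"z":0,"spin":0},
    {"x":0,"y":0,"z":0,"spin":0},
  ],
)

```text
clock: 23.4
position: [0.4636, 0.2542, -0.0037]
tcp_rot: [-1.57, 0.0, -1.412]
wrist_force: [-1.6, -1.5, 6.0]
finger_gap: 0.06
```

Request:
drive_tool(
  steps=[
    {"x":0,"y":0,"z":0,"spin":0},
    {"x":0,"y":0,"z":0,"spin":0},
    {"x":0,"y":0,"z":0,"spin":0},
    {"x":0,"y":0,"z":0,"spin":0},
    {"x":0,"y":-0.01,"z":0,"spin":0},
    {"x":0,"y":-0.03,"z":0,"spin":0},
    {"x":0,"y":-0.03,"z":0,"spin":0},
    {"x":0,"y":-0.03,"z":0,"spin":0},
    {"x":0,"y":0,"z":0,"spin":0},
  ],
  gripper=0.9,
)

```text
clock: 24.3
position: [0.465, 0.2553, 0.0999]
tcp_rot: [-1.565, 0.001, -1.412]
wrist_force: [0.3, -0.4, -0.7]
finger_gap: 0.0845
```

```bash
python3 -c "
from h import *
x,y,a=.4203,-.307,-.4588
x+=.013*np.cos(a);y+=.013*np.sin(a);print(x,y)
go(x,y,.12,a)
x,y,a=.6112,.2429,-.3011
x+=.013*np.cos(a);y+=.013*np.sin(a);print('T',x,y)
"
```

```text
0.43195559966958796 -0.3127573428195914
clock 24.3 shift x 0.5556 y 0.0179 z -0.1226 spin -0.9530 | force [ 0.3 -0.4 -0.7] gap 0.084
T 0.6236151409068091 0.23904457832862933
```

Request:
drive_tool(
  steps=[
    {"x":0.0308,"y":0,"z":-0.0068,"spin":0},
    {"x":0.0308,"y":0,"z":-0.0068,"spin":0},
    {"x":0.0308,"y":0,"z":-0.0068,"spin":0},
    {"x":0.0308,"y":0,"z":-0.0068,"spin":0},
    {"x":0.0308,"y":0,"z":-0.0068,"spin":0},
    {"x":0.0308,"y":0,"z":-0.0068,"spin":0},
    {"x":0.0308,"y":0,"z":-0.0068,"spin":0},
    {"x":0.0308,"y":0,"z":-0.0068,"spin":0},
    {"x":0.0308,"y":0,"z":-0.0068,"spin":0},
    {"x":0.0308,"y":0,"z":-0.0068,"spin":0},
    {"x":0.0308,"y":0,"z":-0.0068,"spin":0},
    {"x":0.0308,"y":0,"z":-0.0068,"spin":0},
    {"x":0.0308,"y":0,"z":-0.0068,"spin":0},
    {"x":0.0308,"y":0,"z":-0.0068,"spin":0},
    {"x":0.0308,"y":0,"z":-0.0068,"spin":0},
    {"x":0.0308,"y":0,"z":-0.0068,"spin":0},
    {"x":0.0308,"y":0,"z":-0.0068,"spin":0},
    {"x":0.0308,"y":0,"z":-0.0068,"spin":0},
    {"x":0,"y":0,"z":0,"spin":-0.136},
    {"x":0,"y":0,"z":0,"spin":-0.136},
  ],
  gripper=0.75,
)

```text
clock: 26.3
position: [0.4298, -0.3133, 0.0956]
tcp_rot: [-1.571, 0.001, -1.136]
wrist_force: [0.3, 0.9, -0.2]
finger_gap: 0.0707
```

Request:
drive_tool(
  steps=[
    {"x":0,"y":0,"z":0,"spin":-0.136},
    {"x":0,"y":0,"z":0,"spin":-0.136},
    {"x":0,"y":0,"z":0,"spin":-0.136},
    {"x":0,"y":0,"z":0,"spin":-0.136},
    {"x":0,"y":0,"z":0,"spin":-0.136},
    {"x":0,"y":0,"z":0,"spin":0},
  ],
)

```text
clock: 26.9
position: [0.4299, -0.3126, 0.0957]
tcp_rot: [-1.57, 0.0, -0.457]
wrist_force: [-0.5, -1.3, 1.0]
finger_gap: 0.0706
```

```bash
python3 -c "
from h import *
go(.432,-.3128,.015,-.4588)
"
```

```text
clock 26.9 shift x 0.0019 y 0.1187 z 0.0008 spin 0.0014 | force [-0.5 -1.3  1. ] gap 0.071
```

Request:
drive_tool(
  steps=[
    {"x":0.0019,"y":0.025,"z":0.0008,"spin":0},
    {"x":0,"y":0.03,"z":0,"spin":0},
    {"x":0,"y":0.025,"z":0,"spin":0},
    {"x":0,"y":0.02,"z":0,"spin":0},
    {"x":0,"y":0.013,"z":0,"spin":0},
    {"x":0,"y":0.0057,"z":0,"spin":0},
    {"x":0,"y":0,"z":0,"spin":0},
  ],
)

```text
clock: 27.6
position: [0.4321, -0.3127, -0.0231]
tcp_rot: [-1.571, 0.001, -0.461]
wrist_force: [-0.4, 0.2, 0.2]
finger_gap: 0.0704
```

Request:
drive_tool(
  steps=[
    {"x":0,"y":0,"z":0,"spin":0},
    {"x":0,"y":0,"z":0,"spin":0},
    {"x":0,"y":0,"z":0,"spin":0},
    {"x":0,"y":0,"z":0,"spin":0},
    {"x":0,"y":0,"z":0,"spin":0},
    {"x":0,"y":0,"z":0,"spin":0},
  ],
  gripper=0.0,
  grip_force=50,
)

```text
clock: 28.2
position: [0.4323, -0.3131, -0.0226]
tcp_rot: [-1.571, -0.0, -0.46]
wrist_force: [-0.5, 0.5, 5.9]
finger_gap: 0.0392
```

```bash
python3 -c "
from h import *
go(.6236,.239,.15,-.3011)
"
```

```text
clock 28.2 shift x -0.0738 y -0.1346 z 0.5796 spin -0.1591 | force [-0.5  0.5  5.9] gap 0.039
```

Request:
drive_tool(
  steps=[
    {"x":0,"y":-0.02,"z":0,"spin":0},
    {"x":0,"y":-0.03,"z":0,"spin":0},
    {"x":0,"y":-0.03,"z":0,"spin":0},
    {"x":0,"y":-0.03,"z":0,"spin":0},
    {"x":0,"y":-0.025,"z":0,"spin":0},
    {"x":0,"y":0,"z":0,"spin":0},
  ],
)

```text
clock: 28.8
position: [0.4335, -0.3137, 0.1149]
tcp_rot: [-1.572, -0.004, -0.46]
wrist_force: [0.1, -0.8, -1.8]
finger_gap: 0.0398
```

Request:
drive_tool(
  steps=[
    {"x":-0.0037,"y":0,"z":0.029,"spin":0},
    {"x":-0.0037,"y":0,"z":0.029,"spin":0},
    {"x":-0.0037,"y":0,"z":0.029,"spin":0},
    {"x":-0.0037,"y":0,"z":0.029,"spin":0},
    {"x":-0.0037,"y":0,"z":0.029,"spin":0},
    {"x":-0.0037,"y":0,"z":0.029,"spin":0},
    {"x":-0.0037,"y":0,"z":0.029,"spin":0},
    {"x":-0.0037,"y":0,"z":0.029,"spin":0},
    {"x":-0.0037,"y":0,"z":0.029,"spin":0},
    {"x":-0.0037,"y":0,"z":0.029,"spin":0},
    {"x":-0.0037,"y":0,"z":0.029,"spin":0},
    {"x":-0.0037,"y":0,"z":0.029,"spin":0},
    {"x":-0.0037,"y":0,"z":0.029,"spin":0},
    {"x":-0.0037,"y":0,"z":0.029,"spin":0},
    {"x":-0.0037,"y":0,"z":0.029,"spin":0},
    {"x":-0.0037,"y":0,"z":0.029,"spin":0},
    {"x":-0.0037,"y":0,"z":0.029,"spin":0},
    {"x":-0.0037,"y":0,"z":0.029,"spin":0},
    {"x":-0.0037,"y":0,"z":0.029,"spin":-0.079},
    {"x":-0.0037,"y":0,"z":0.029,"spin":-0.079},
  ],
)

```text
clock: 30.8
position: [0.621, 0.2411, 0.1105]
tcp_rot: [-1.572, 0.001, -0.299]
wrist_force: [-0.1, -0.2, -2.3]
finger_gap: 0.0396
```

Request:
drive_tool(
  steps=[
    {"x":0,"y":0,"z":0,"spin":0},
  ],
)

```text
clock: 30.9
position: [0.62, 0.2446, 0.1104]
tcp_rot: [-1.57, 0.003, -0.295]
wrist_force: [-1.3, -0.8, -2.0]
finger_gap: 0.0396
```

```bash
python3 -c "
from h import *
go(.6236,.239,.0294,-.3011)
"
```

```text
clock 30.9 shift x 0.0051 y 0.1190 z -0.0044 spin 0.0062 | force [-1.3 -0.8 -2. ] gap 0.040
```

Request:
drive_tool(
  steps=[
    {"x":0.0051,"y":0.025,"z":-0.0044,"spin":0.006},
    {"x":0,"y":0.03,"z":0,"spin":0},
    {"x":0,"y":0.025,"z":0,"spin":0},
    {"x":0,"y":0.02,"z":0,"spin":0},
    {"x":0,"y":0.01,"z":0,"spin":0},
    {"x":0,"y":0.006,"z":0,"spin":0},
    {"x":0,"y":0.002,"z":0,"spin":0},
    {"x":0,"y":0,"z":0,"spin":0},
  ],
)

```text
clock: 31.7
position: [0.6249, 0.2347, -0.0055]
tcp_rot: [-1.57, -0.0, -0.308]
wrist_force: [-0.1, -1.0, -2.2]
finger_gap: 0.0398
```

Request:
drive_tool(
  steps=[
    {"x":0,"y":0.001,"z":0,"spin":0},
    {"x":0,"y":0,"z":0,"spin":0},
  ],
)

```text
clock: 31.9
position: [0.625, 0.2347, -0.0064]
tcp_rot: [-1.57, -0.001, -0.308]
wrist_force: [-1.0, -0.3, -3.1]
finger_gap: 0.0394
```

Request:
drive_tool(
  steps=[
    {"x":-0.0026,"y":0,"z":0.0037,"spin":-0.006},
    {"x":0,"y":0.0015,"z":0,"spin":0},
    {"x":0,"y":0,"z":0,"spin":0},
  ],
)

```text
clock: 32.2
position: [0.6232, 0.2392, -0.0085]
tcp_rot: [-1.571, 0.0, -0.302]
wrist_force: [0.3, -0.3, -2.2]
finger_gap: 0.0399
```

Request:
drive_tool(
  steps=[
    {"x":0,"y":0.0013,"z":0,"spin":0},
    {"x":0,"y":0,"z":0,"spin":0},
  ],
)

```text
clock: 32.4
position: [0.6233, 0.2392, -0.0086]
tcp_rot: [-1.571, -0.0, -0.302]
wrist_force: [-8.2, -3.1, 15.7]
finger_gap: 0.0398
```

Release, then the tower.

Request:
drive_tool(
  steps=[
    {"x":0,"y":0,"z":0,"spin":0},
    {"x":0,"y":0,"z":0,"spin":0},
    {"x":0,"y":0,"z":0,"spin":0},
    {"x":0,"y":0,"z":0,"spin":0},
    {"x":0,"y":-0.01,"z":0,"spin":0},
    {"x":0,"y":-0.03,"z":0,"spin":0},
    {"x":0,"y":-0.04,"z":0,"spin":0},
    {"x":0,"y":-0.04,"z":0,"spin":0},
    {"x":0,"y":0,"z":0,"spin":0},
  ],
  gripper=0.7,
  grip_force=30,
)

```text
clock: 33.3
position: [0.6257, 0.2406, 0.1165]
tcp_rot: [-1.566, -0.006, -0.302]
wrist_force: [1.5, 0.5, -0.4]
finger_gap: 0.0658
```

```bash
python3 -c "
from h import *
go(.6088,-.1233,.15)
t=viewer.camera('top')['frame'][170:350,80:370]
cv2.imwrite('pics/p1.png',cv2.convertScaleAbs(cv2.resize(t[:,:,::-1],(800,497),interpolation=2),alpha=1.6))"
```

```text
clock 33.3 shift x 0.0921 y 0.0045 z -0.3525 spin 0.0000 | force [ 1.5  0.5 -0.4] gap 0.066
```

View pics/p1.png

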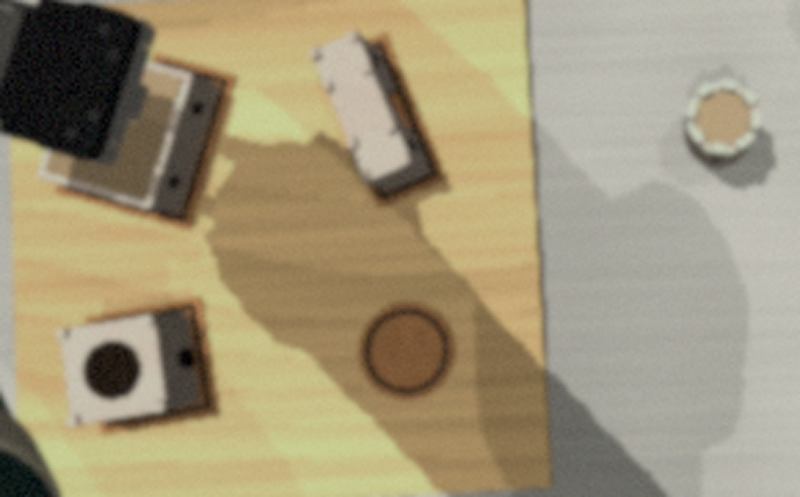

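Request:
drive_tool(
  steps=[
    {"x":0.0077,"y":0,"z":-0.0294,"spin":0},
    {"x":0.0077,"y":0,"z":-0.0294,"spin":0},
    {"x":0.0077,"y":0,"z":-0.0294,"spin":0},
    {"x":0.0077,"y":0,"z":-0.0294,"spin":0},
    {"x":0.0077,"y":0,"z":-0.0294,"spin":0},
    {"x":0.0077,"y":0,"z":-0.0294,"spin":0},
    {"x":0.0077,"y":0,"z":-0.0294,"spin":0},
    {"x":0.0077,"y":0,"z":-0.0294,"spin":0},
    {"x":0.0077,"y":0,"z":-0.0294,"spin":0},
    {"x":0.0077,"y":0,"z":-0.0294,"spin":0},
    {"x":0.0077,"y":0,"z":-0.0294,"spin":0},
    {"x":0.0077,"y":0,"z":-0.0294,"spin":0},
    {"x":0,"y":0,"z":0,"spin":0},
    {"x":0,"y":0,"z":0,"spin":0},
  ],
  gripper=0.75,
)

```text
clock: 34.75
position: [0.6062, -0.1255, 0.1097]
tcp_rot: [-1.571, 0.001, -0.303]
wrist_force: [0.1, 1.6, 0.3]
finger_gap: 0.0705
```

```bash
python3 -c "
from h import *
go(.6088,-.1233,.035)"
```

```text
clock 34.8 shift x 0.0018 y 0.1127 z 0.0029 spin 0.0000 | force [0.1 1.6 0.3] gap 0.071
```

Request:
drive_tool(
  steps=[
    {"x":0.0018,"y":0.02,"z":0.0029,"spin":0},
    {"x":0,"y":0.03,"z":0,"spin":0},
    {"x":0,"y":0.03,"z":0,"spin":0},
    {"x":0,"y":0.02,"z":0,"spin":0},
    {"x":0,"y":0.0127,"z":0,"spin":0},
    {"x":0,"y":0,"z":0,"spin":0},
  ],
)

```text
clock: 35.35
position: [0.6084, -0.1218, -0.0038]
tcp_rot: [-1.57, 0.002, -0.301]
wrist_force: [-2.2, -0.2, 0.3]
finger_gap: 0.0705
```

Request:
drive_tool(
  steps=[
    {"x":0,"y":0,"z":0,"spin":0},
    {"x":0,"y":0,"z":0,"spin":0},
    {"x":0,"y":0,"z":0,"spin":0},
    {"x":0,"y":0,"z":0,"spin":0},
    {"x":0,"y":0,"z":0,"spin":0},
    {"x":0,"y":0,"z":0,"spin":0},
  ],
  gripper=0.0,
)

```text
clock: 35.95
position: [0.6097, -0.1232, -0.0017]
tcp_rot: [-1.571, -0.001, -0.302]
wrist_force: [-1.5, 0.4, 7.6]
finger_gap: 0.0453
```

```bash
python3 -c "
from h import *
go(.4681,.0868,.15)"
```

```text
clock 36.0 shift x -0.1977 y -0.1137 z 0.1583 spin 0.0000 | force [-1.5  0.4  7.6] gap 0.045
```

Request:
drive_tool(
  steps=[
    {"x":0,"y":-0.02,"z":0,"spin":0},
    {"x":0,"y":-0.03,"z":0,"spin":0},
    {"x":0,"y":-0.03,"z":0,"spin":0},
    {"x":0,"y":-0.034,"z":0,"spin":0},
    {"x":-0.022,"y":0,"z":0.0176,"spin":0},
    {"x":-0.022,"y":0,"z":0.0176,"spin":0},
    {"x":-0.022,"y":0,"z":0.0176,"spin":0},
    {"x":-0.022,"y":0,"z":0.0176,"spin":0},
    {"x":-0.022,"y":0,"z":0.0176,"spin":0},
    {"x":-0.022,"y":0,"z":0.0176,"spin":0},
    {"x":-0.022,"y":0,"z":0.0176,"spin":0},
    {"x":-0.022,"y":0,"z":0.0176,"spin":0},
    {"x":-0.022,"y":0,"z":0.0176,"spin":0},
    {"x":0,"y":0,"z":0,"spin":0},
    {"x":0,"y":0,"z":0,"spin":0},
  ],
)

```text
clock: 37.45
position: [0.4673, 0.087, 0.1118]
tcp_rot: [-1.571, -0.001, -0.301]
wrist_force: [0.6, -0.4, -2.1]
finger_gap: 0.0457
```

```bash
python3 -c "
from h import *
go(.4681,.0868,.051)"
```

```text
clock 37.5 shift x 0.0008 y 0.0988 z 0.0000 spin 0.0000 | force [ 0.6 -0.4 -2.1] gap 0.046
```

Request:
drive_tool(
  steps=[
    {"x":0.0008,"y":0.02,"z":0,"spin":0},
    {"x":0,"y":0.03,"z":0,"spin":0},
    {"x":0,"y":0.02,"z":0,"spin":0},
    {"x":0,"y":0.015,"z":0,"spin":0},
    {"x":0,"y":0.009,"z":0,"spin":0},
    {"x":0,"y":0.004,"z":0,"spin":0},
    {"x":0,"y":0,"z":0,"spin":0},
    {"x":0,"y":0.0008,"z":0,"spin":0},
    {"x":0,"y":0,"z":0,"spin":0},
  ],
)

```text
clock: 38.35
position: [0.4685, 0.0868, 0.0133]
tcp_rot: [-1.571, -0.001, -0.302]
wrist_force: [-0.3, 0.1, -1.2]
finger_gap: 0.0455
```

Request:
drive_tool(
  steps=[
    {"x":0,"y":0.001,"z":0,"spin":0},
    {"x":0,"y":0,"z":0,"spin":0},
  ],
)

```text
clock: 38.55
position: [0.4684, 0.0868, 0.0123]
tcp_rot: [-1.571, -0.001, -0.302]
wrist_force: [-0.2, -1.2, 6.1]
finger_gap: 0.0456
```

Request:
drive_tool(
  steps=[
    {"x":0,"y":0,"z":0,"spin":0},
    {"x":0,"y":0,"z":0,"spin":0},
    {"x":0,"y":0,"z":0,"spin":0},
    {"x":0,"y":0,"z":0,"spin":0},
    {"x":0,"y":-0.01,"z":0,"spin":0},
    {"x":0,"y":-0.03,"z":0,"spin":0},
    {"x":0,"y":-0.035,"z":0,"spin":0},
    {"x":0,"y":-0.035,"z":0,"spin":0},
    {"x":0,"y":0,"z":0,"spin":0},
  ],
  gripper=0.75,
)

```text
clock: 39.45
position: [0.4701, 0.0874, 0.1261]
tcp_rot: [-1.569, -0.006, -0.302]
wrist_force: [0.7, 0.9, 0.1]
finger_gap: 0.0703
```

```bash
python3 -c "
from h import *
go(.5805,-.3035,.12,-1.412+np.pi/2)
t=viewer.camera('top');print(viewer.spot_in('top','square_house'))
f=t['frame'][260:345,90:190]; cv2.imwrite('pics/sq.png',cv2.convertScaleAbs(cv2.resize(f[:,:,::-1],(600,510),interpolation=2),alpha=1.7))"
```

```text
clock 39.5 shift x 0.2216 y 0.0441 z -0.3405 spin -0.4606 | force [0.7 0.9 0.1] gap 0.070
[]
```

View pics/sq.png

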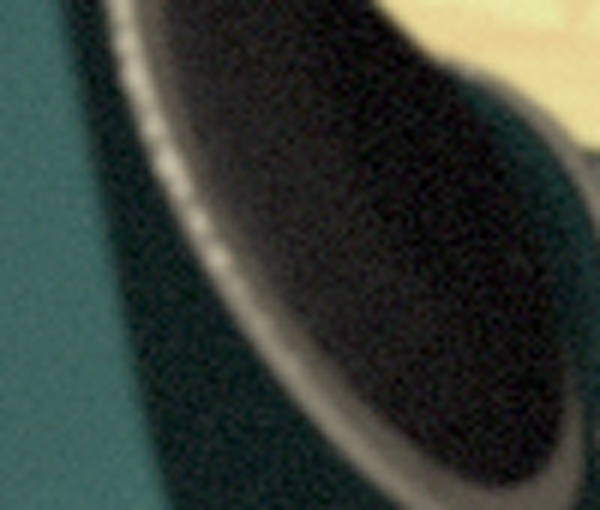

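Request:
drive_tool(
  steps=[
    {"x":0.017,"y":0,"z":-0.0262,"spin":0},
    {"x":0.017,"y":0,"z":-0.0262,"spin":0},
    {"x":0.017,"y":0,"z":-0.0262,"spin":0},
    {"x":0.017,"y":0,"z":-0.0262,"spin":0},
    {"x":0.017,"y":0,"z":-0.0262,"spin":0},
    {"x":0.017,"y":0,"z":-0.0262,"spin":0},
    {"x":0.017,"y":0,"z":-0.0262,"spin":0},
    {"x":0.017,"y":0,"z":-0.0262,"spin":0},
    {"x":0.017,"y":0,"z":-0.0262,"spin":0},
    {"x":0.017,"y":0,"z":-0.0262,"spin":0},
    {"x":0.017,"y":0,"z":-0.0262,"spin":0},
    {"x":0.017,"y":0,"z":-0.0262,"spin":0},
    {"x":0.017,"y":0,"z":-0.0262,"spin":0},
    {"x":0,"y":0.02,"z":0,"spin":0},
    {"x":0,"y":0.02,"z":0,"spin":0},
    {"x":0,"y":0,"z":0,"spin":0},
    {"x":0,"y":0,"z":0,"spin":0},
  ],
)

```text
clock: 41.25
position: [0.5775, -0.3036, 0.0813]
tcp_rot: [-1.57, 0.002, -0.301]
wrist_force: [-0.2, 0.4, 0.6]
finger_gap: 0.0703
```

```bash
python3 -c "
from h import *
go(.5805,-.3035,.006)
t=viewer.camera('top')
print(back(t,(120.6,303.3),.068))"
```

```text
clock 41.2 shift x 0.0029 y 0.1133 z 0.0010 spin 0.0000 | force [-0.2  0.4  0.6] gap 0.070
[0.46353044 0.25663255]
```

Request:
drive_tool(
  steps=[
    {"x":0.0029,"y":0.025,"z":0.001,"spin":0},
    {"x":0,"y":0.03,"z":0,"spin":0},
    {"x":0,"y":0.025,"z":0,"spin":0},
    {"x":0,"y":0.018,"z":0,"spin":0},
    {"x":0,"y":0.01,"z":0,"spin":0},
    {"x":0,"y":0.005,"z":0,"spin":0},
    {"x":0,"y":0,"z":0,"spin":0},
    {"x":0,"y":0,"z":0,"spin":0},
  ],
)

```text
clock: 42.1
position: [0.5814, -0.3043, -0.0303]
tcp_rot: [-1.571, -0.001, -0.302]
wrist_force: [0.2, 0.2, 1.3]
finger_gap: 0.0705
```

Request:
drive_tool(
  steps=[
    {"x":0,"y":0,"z":0,"spin":0},
    {"x":0,"y":0,"z":0,"spin":0},
    {"x":0,"y":0,"z":0,"spin":0},
    {"x":0,"y":0,"z":0,"spin":0},
    {"x":0,"y":0,"z":0,"spin":0},
    {"x":0,"y":0,"z":0,"spin":0},
  ],
  gripper=0.0,
  grip_force=20,
)

```text
clock: 42.7
position: [0.5809, -0.3041, -0.031]
tcp_rot: [-1.571, -0.0, -0.302]
wrist_force: [-1.3, 1.3, 5.9]
finger_gap: 0.0454
```

```bash
python3 -c "
from h import *
go(.4635,.256,.17,-1.412+np.pi/2)"
```

```text
clock 42.7 shift x -0.2787 y -0.1630 z 0.4998 spin -0.4608 | force [-1.3  1.3  5.9] gap 0.045
```

Request:
drive_tool(
  steps=[
    {"x":0,"y":-0.02,"z":0,"spin":0},
    {"x":0,"y":-0.03,"z":0,"spin":0},
    {"x":0,"y":-0.03,"z":0,"spin":0},
    {"x":0,"y":-0.03,"z":0,"spin":0},
    {"x":0,"y":-0.03,"z":0,"spin":0},
    {"x":0,"y":-0.023,"z":0,"spin":0},
    {"x":0,"y":0,"z":0,"spin":0},
  ],
)

```text
clock: 43.4
position: [0.5822, -0.3046, 0.1349]
tcp_rot: [-1.572, -0.004, -0.302]
wrist_force: [-0.5, 0.8, -1.7]
finger_gap: 0.0451
```

Request:
drive_tool(
  steps=[
    {"x":-0.0155,"y":0,"z":0.0278,"spin":0},
    {"x":-0.0155,"y":0,"z":0.0278,"spin":0},
    {"x":-0.0155,"y":0,"z":0.0278,"spin":0},
    {"x":-0.0155,"y":0,"z":0.0278,"spin":0},
    {"x":-0.0155,"y":0,"z":0.0278,"spin":0},
    {"x":-0.0155,"y":0,"z":0.0278,"spin":0},
    {"x":-0.0155,"y":0,"z":0.0278,"spin":0},
    {"x":-0.0155,"y":0,"z":0.0278,"spin":0},
    {"x":-0.0155,"y":0,"z":0.0278,"spin":0},
    {"x":-0.0155,"y":0,"z":0.0278,"spin":0},
    {"x":-0.0155,"y":0,"z":0.0278,"spin":0},
    {"x":-0.0155,"y":0,"z":0.0278,"spin":0},
    {"x":-0.0155,"y":0,"z":0.0278,"spin":0},
    {"x":-0.0155,"y":0,"z":0.0278,"spin":0},
    {"x":-0.0155,"y":0,"z":0.0278,"spin":0},
    {"x":-0.0155,"y":0,"z":0.0278,"spin":0},
    {"x":-0.0155,"y":0,"z":0.0278,"spin":0},
    {"x":-0.0155,"y":0,"z":0.0278,"spin":0},
  ],
)

```text
clock: 45.2
position: [0.4625, 0.2576, 0.131]
tcp_rot: [-1.571, 0.001, -0.302]
wrist_force: [0.6, -0.7, 0.1]
finger_gap: 0.0454
```

Request:
drive_tool(
  steps=[
    {"x":0,"y":0,"z":0,"spin":-0.115},
    {"x":0,"y":0,"z":0,"spin":-0.115},
    {"x":0,"y":0,"z":0,"spin":-0.115},
    {"x":0,"y":0,"z":0,"spin":-0.115},
    {"x":0,"y":0,"z":0,"spin":0},
    {"x":0,"y":0,"z":0,"spin":0},
  ],
)

```text
clock: 45.8
position: [0.463, 0.2565, 0.1312]
tcp_rot: [-1.571, 0.001, 0.154]
wrist_force: [0.6, -0.3, -0.0]
finger_gap: 0.0459
```

```bash
python3 -c "
from h import *
go(.4635,.256,.076,-1.412+np.pi/2)"
```

```text
clock 45.8 shift x 0.0004 y 0.0932 z -0.0005 spin -0.0044 | force [ 0.6 -0.3 -0. ] gap 0.046
```

Request:
drive_tool(
  steps=[
    {"x":0,"y":0.02,"z":0,"spin":0},
    {"x":0,"y":0.025,"z":0,"spin":0},
    {"x":0,"y":0.02,"z":0,"spin":0},
    {"x":0,"y":0.015,"z":0,"spin":0},
    {"x":0,"y":0.008,"z":0,"spin":0},
    {"x":0,"y":0.003,"z":0,"spin":0},
    {"x":0,"y":0,"z":0,"spin":0},
    {"x":0,"y":0,"z":0,"spin":0},
    {"x":0,"y":0.0015,"z":0,"spin":0},
    {"x":0,"y":0,"z":0,"spin":0},
  ],
)

```text
clock: 46.8
position: [0.4634, 0.2567, 0.0395]
tcp_rot: [-1.571, -0.0, 0.158]
wrist_force: [-0.1, -0.1, -0.9]
finger_gap: 0.0457
```

Request:
drive_tool(
  steps=[
    {"x":0,"y":0.001,"z":0,"spin":0},
    {"x":0,"y":0,"z":0,"spin":0},
  ],
)

```text
clock: 47.0
position: [0.4633, 0.2567, 0.0382]
tcp_rot: [-1.571, 0.0, 0.158]
wrist_force: [0.3, 0.0, -0.7]
finger_gap: 0.0453
```

Request:
drive_tool(
  steps=[
    {"x":0,"y":0.001,"z":0,"spin":0},
    {"x":0,"y":0,"z":0,"spin":0},
  ],
)

```text
clock: 47.2
position: [0.4632, 0.2566, 0.0371]
tcp_rot: [-1.571, 0.0, 0.158]
wrist_force: [-0.4, -0.3, -0.8]
finger_gap: 0.0458
```

Request:
drive_tool(
  steps=[
    {"x":0,"y":0.0007,"z":0,"spin":0},
    {"x":0,"y":0,"z":0,"spin":0},
  ],
)

```text
clock: 47.4
position: [0.4633, 0.2567, 0.0369]
tcp_rot: [-1.571, -0.0, 0.158]
wrist_force: [-2.9, -1.0, 8.1]
finger_gap: 0.0453
```

Contact. Release, rise and pull back clear of the view.

Request:
drive_tool(
  steps=[
    {"x":0,"y":0,"z":0,"spin":0},
    {"x":0,"y":0,"z":0,"spin":0},
    {"x":0,"y":0,"z":0,"spin":0},
    {"x":0,"y":0,"z":0,"spin":0},
    {"x":0,"y":-0.01,"z":0,"spin":0},
    {"x":0,"y":-0.03,"z":0,"spin":0},
    {"x":0,"y":-0.035,"z":0,"spin":0},
    {"x":0,"y":-0.035,"z":0,"spin":0},
    {"x":0,"y":0,"z":-0.03,"spin":0},
    {"x":0,"y":0,"z":-0.03,"spin":0},
    {"x":0,"y":0,"z":-0.03,"spin":0},
    {"x":0,"y":0,"z":-0.03,"spin":0},
    {"x":0,"y":0,"z":-0.03,"spin":0},
    {"x":0,"y":0,"z":-0.03,"spin":0},
    {"x":0,"y":0,"z":-0.03,"spin":0},
    {"x":0,"y":0,"z":-0.03,"spin":0},
    {"x":0,"y":0,"z":-0.03,"spin":0},
    {"x":0,"y":0,"z":-0.03,"spin":0},
    {"x":0,"y":0,"z":-0.03,"spin":0},
    {"x":0,"y":0,"z":-0.03,"spin":0},
  ],
  gripper=0.7,
)

```text
clock: 49.4
position: [0.52, -0.1, 0.1473]
tcp_rot: [-1.571, -0.0, 0.158]
wrist_force: [0.6, 0.0, -0.4]
finger_gap: 0.0658
```

Request:
drive_tool(
  steps=[
    {"x":0,"y":0,"z":-0.03,"spin":0},
    {"x":0,"y":0,"z":-0.03,"spin":0},
    {"x":0,"y":0,"z":-0.03,"spin":0},
    {"x":0,"y":0,"z":-0.03,"spin":0},
    {"x":0,"y":0,"z":0,"spin":0},
  ],
)

```text
clock: 49.9
position: [0.5386, -0.2213, 0.1467]
tcp_rot: [-1.571, 0.0, 0.153]
wrist_force: [-1.0, -0.2, 0.0]
finger_gap: 0.0658
```

```bash
python3 -c "
from h import *
t=viewer.camera('top');s=viewer.camera('side');S=4
r=lambda n:np.c_[n*np.cos(np.linspace(0,6.28,25)),n*np.sin(np.linspace(0,6.28,25))]
J=[(CH,.014,.062,(.6112,.2429,-.3011)),(rect(30,30),.014,.068,(.4625,.2552,-1.412)),(rect(45,16),.014,.076,(.6207,.1019,.379)),(r(23),.014,.102,(.4681,.0868,0)),(r(23),.068,.09,(.4625,.2552,0))]
o=[]
for c,(v,u,h,w) in ((t,(170,90,180,175)),(s,(240,240,150,175))):
    im=cv2.convertScaleAbs(cv2.resize(c['frame'][:,:,::-1],None,fx=S,fy=S,interpolation=2),alpha=1.5)
    for m,a,b,q in J:
        for z,col in ((a,(0,0,255)),(b,(0,255,0))): cv2.polylines(im,[np.int32(((proj(c,world(m,z,q))+.5)*S-.5)*16)],True,col,1,16,4)
    o.append(cv2.resize(im[v*S:(v+h)*S,u*S:(u+w)*S],(400,int(400*h/w))))
o[1]=cv2.copyMakeBorder(o[1],0,len(o[0])-len(o[1]),0,0,0)
cv2.imwrite('pics/fin.png',np.hstack(o)); b=viewer.spot_in('top','paste_jar')[0]['extent']; print('jar',back(t,(b[0]+b[2]/2,b[1]+b[3]/2),.06)); print(manip.get_state()['clock'],manip.get_state()['position'])"
```

```text
Traceback (most recent call last):
IndexError: list index out of range
```

View pics/fin.png

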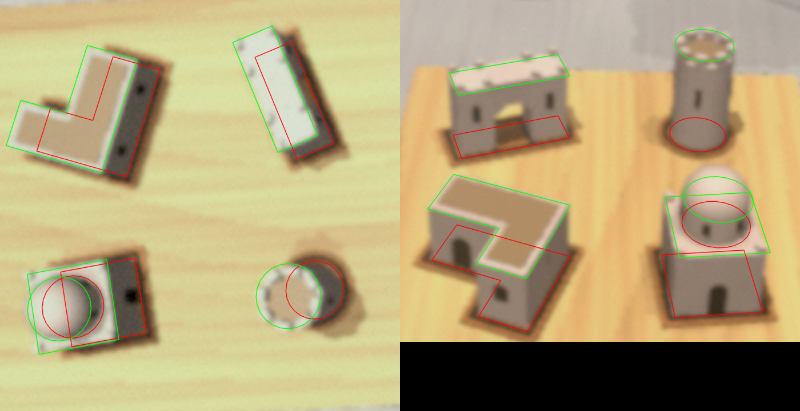

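```bash
python3 -c "
from h import *
viewer.camera('side');print(viewer.spot_in('side','paste_jar')[:1]);print(manip.job_done())"
```

```text
[{'extent': [259.1, 196.5, 23.9, 35.2], 'p': 0.88}]
the job is handed in; nothing more can be done
None
```

All four buildings are on their matching cards and the dome is on the square house's roof; I handed the job in at about 50 s of simulated time. I lowered each piece until the wrist force showed light contact (about 6 to 16 N) before letting go.

**Final placement:** in the last picture from both cameras, I drew each target footprint and top outline over the scene. Every piece matched its outline to within a few millimetres by eye. The dome covers the roof opening.

**Paste jar:** the side camera's detector still finds it standing where it started, within 3 pixels in each direction. The top-camera check of the jar returned no detection, so only the side view confirms it.

**What disagreed:** the reported tool height read about 38 mm too low. The first grasp, on the gate, closed on nothing for that reason, though the gate did not move. I measured the offset by gently touching the fingertips to the empty table, which peaked at about 60 N at the wrist, under the 120 N limit. I corrected for it after that, and the later placing contacts matched the corrected height.

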